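Set the long punch in the tablet press

TASK

On the hand tablet press, turn the black knob clockwise until the swing arm clicks past its detent and sits against its stop, with its die bushing under the bracket's guide bushing. Then lift the longer of the two steel punches from the wooden stand, thread it straight down through the guide bushing and on through the die bushing below, and finish still holding it there upright, its tip hanging about midway between the underside of the die bushing and the base plate, resting on nothing, so that a colleague can clamp it. Leave the short punch and the other things on the counter where they are.

Things in the scene. Friction and masses are not known exactly. Their poses are not given: they have to be found in the camera images.
- press: Hand tablet press, fixed to the counter: grey base plate 130 x 235 mm, 15 mm thick (top at 15 mm height). Origin: centre of the plate's underside. Seen from above, in the press's own frame, the knob's upright axis is at y = -65 mm, the guide bushing's axis at y = +30 mm, and a grey column (about 44 x 32 mm, up to 135 mm height) at y = +88 mm, all at x = 0. The column carries a bracket 44 mm wide at heights 115 to 135 mm that reaches to y = +6 mm and holds the guide bushing.
- guide_bore (a point): Centre of the mouth (top face, height 135 mm) of the fixed guide bushing: an upright hole of 18 mm diameter, 20 mm long, with a thin brass rim, in an aluminium plate 44 x 48 mm.
- die_arm (a joint): Angle of the swing arm and its knob, rad; 0 = swung out, grows clockwise seen from above, hard stop at 1.2 = seated, die bushing exactly under the guide bushing. It starts between 0.05 and 0.25. A spring detent resists with up to about 0.2 N m (friction included) until 0.85; past about 1.0 it snaps on by itself to the stop at 1.2 and stays there.
- knob_grip (a point): Grip point of the black bar knob on top of the swing arm's hub, on the upright turning axis, at height 130 mm (frame turns with the arm). The bar is 16 mm thick, 46 mm long, from height 113 to 147 mm, and points along the swing arm: its long axis is the horizontal line from this point towards point die_bore.
- die_bore (a point): Centre of the mouth (top face, height 75 mm) of the die bushing, which rides on the end of the swing arm 95 mm from the knob's axis: an upright hole of 18 mm diameter, 20 mm long (underside at height 55 mm) in a 42 x 42 mm aluminium block. Moves with the arm.
- stand: Wooden punch stand, fixed: block 70 x 160 x 50 mm high, two upright holes 16 mm in diameter, 35 mm deep, at y = +40 and -40 mm in its frame. Origin: centre of the underside.
- long_punch: The longer steel punch, to be set, about 0.28 kg: round shank 14 mm diameter, 140 mm long, tip tapered to 8 mm over the last 4 mm, then a square head 18 x 18 mm, 45 mm tall on top (185 mm in all). It starts upright in one of the stand's two holes, its tip at height 15 mm. Origin: centre of the tip's end face; z runs up the punch, x and y square to the head's flats.
- punch_tip (a point): Centre of the long punch's tip end face (same point as its origin).
- punch_head (a point): Centre of the long punch's square head, 162.5 mm above the tip; the place to grip.
- short_punch: Short steel punch, to be left in the stand's other hole: same shank and head, but the shank is only 80 mm (125 mm in all). Origin: centre of the tip's end face.
- jar: Bystander: round jar with a yellow lid, 70 mm diameter, 100 mm tall. Origin: centre of the underside.
- mortar: Bystander: brass mortar cup, 84 mm rim diameter, 70 mm tall. Origin: centre of the underside.
- carton: Bystander: pale carton 60 x 110 x 45 mm high. Origin: centre of the underside.
Things that resemble listed ones, but are neither listed nor needed, are in the scene too. Leave any red look-alike of the long_punch alone.

How it is judged:
By the outcome, as a careful person would: the job done as asked, in the order asked, and still so for the second after the job is handed in, while the arm keeps its last pose, push and grip.
It also fails if it takes over 59 s, if anything falls off the work surface, if the arm or the gripper's body presses on something with over 40 N, if the wrist force passes 120 N, or if a joint passes its speed limit or range.

ROBOT

A 6-joint arm with a two-finger parallel gripper is mounted at the origin on the work surface. World frame = base frame: x ahead of the robot, y to its left, z up, the work surface at z = 0. Lengths are in mm, angles in degrees, forces in N, time in s.
With the tool pointing down it reaches from about 350 to 850 mm from the base axis. Payload 8.1 kg.
Tool frame: the origin (TCP) lies on the mounting face of the last link; the fingertips stand 173 mm ahead of it and the grasp point (between the pads) lies 155 mm ahead of it; z points along the fingers, y is the direction in which the jaws open and shut (so a half turn about z gives the same grasp; the last joint's range is limited). The gripper opens to 85 mm and grips with 20 to 120 N. Pads are 22 mm wide; open, the fingers measure 114 mm over their backs; the gripper's body (76 mm by 85 mm) begins 54 mm behind the grasp point. The pads swing forward as they close: fully open they stand 13 mm farther back than shut.
Start: joints at [72.399, 7.471, 85.268, -0, 87.261, -4.893], TCP at [131.969, 585.313, 404.692] pointing down, gripper open.
Joint ranges: [-169.43, 169.43], [-51.17, 129.36], [1.28, 143.12], [-76.62, 256.62], [0, 156.53], [-152.29, 152.29]. Speed limits (degrees/s): [136.94, 136.94, 159.86, 180, 180, 180].

INTERFACE

Orientations are given as [roll, pitch, yaw] about the fixed x, y, z axes, in that order (R = Rz(yaw) Ry(pitch) Rx(roll)).
In Python, from bench import * gives the robot as it stands.
- The arm moves only by the tool arm_command, never from a script. Its argument "plan" is a list of rows, each an object of numbers: "jaw": the closure, from 0 (fully open) to 1 (shut); "dx", "dy", "dz": the shift along the tool's x, y, z in mm; "wx", "wy", "wz": the turn, a rotation vector about the tool's x, y, z in rad. A call has 1 to 12 rows; each row is the pose to reach, as a shift and turn from the pose commanded when the call began, along the tool's axes at that moment; what a row does not reach only later rows make up. A row lasts 1/10 s, in which the tool goes at most 50 mm and 8.59 degrees, less where a joint would pass 70% of its speed; a pose out of reach is approached as far as the arm can. A call with a gripper value outside its range is refused whole. The fingers move at their own pace and stop on an object; "squeeze" is the grip in N (left out, the last holds). Time passes only in rows, so rows that repeat a pose let the fingers close. It gives the time, the measured TCP pose, the force and the opening at its end, in the units of the state.
- sense(): the state, without advancing time (a new reading comes with each control period).
- snapshot(name): name is "side" or "top" or "wrist"; returns a dict with "pixels" (480x640x3 uint8, red, green, blue), "fx", "fy", "cx", "cy" (pixels), "extrinsics" (4x4, takes a point from camera to world coordinates). Camera axes: x right, y up, looking along -z (the intrinsics and any distortion apply to the point x, -y, -z); pixel columns grow to the right and rows downward; lengths in mm; the calibration is good to about 2 mm. A picture is of the moment at which its call begins. There is no depth.
- hand_in(): hands the job in, once; it reports no verdict.
Trained networks look in the newest picture that a camera, given by its name, has taken for a name from the list of things; names that differ only in an ending like _2 or _b are one class to them, and where a whole thing is asked for, a point or a joint stands for the part that bears it (a point fixed in the world has none). Each returns a list of dicts, best first, with "score" (0 to 1); they miss things now and then, are a little off and sometimes report something else, mostly with a low value. They report only what shows in the picture. A call takes as long as a camera call. They do not tell look-alikes from the thing itself.
- recognise(camera, target): "box" ([left, top, width, height] in pixels, round what is visible of it).
- pinpoint(camera, target): "pixel" ([column, row] in pixels: a listed point, or the origin of a listed thing).
The state is a dict: "time": time; "joint_pos": joint angles; "qd": joint speeds; "joint_efforts": joint torques, N m; "tool_pos": TCP position; "tcp_rot": TCP orientation; "ft_force": force on the tool from outside, world axes, zero at the start; "wrist_torque": the same for the moment, N m; "finger_gap": finger opening in mm.
Only numpy, scipy, OpenCV 4.12 (cv2) and the standard library are available. Lean on these libraries where they do the work, as an engineer would, in place of code of your own. Each camera call takes 0.05 s, during which the arm holds its last target.

## Working session

There is one attempt and no reset: what is moved stays moved. The work goes in short steps, Python scripts to look and compute and a tool call to move; the robot and the scene stay as the last step left them, time stands still between calls to the robot, and variables do not carry over. Pictures are saved under pics/ and viewed, and the job is handed in when it is done.

Besides the shell and the picture viewer there is one more tool, called after "Emit:" by a JSON object that holds its "fn" and its "kwargs", one argument or row to a line. arm_command: Moves the arm, as the interface text tells. Its arguments: {"type":"object","properties":{"plan":{"type":"array"},"squeeze":{"type":"number"}},"required":["plan"]}

```bash
mkdir -p pics; ls
python3 - <<'E'
from bench import *
import cv2
s=sense();print(s)
for n in ["side","top","wrist"]:
    p=snapshot(n);cv2.imwrite(f"pics/{n}0.png",p["pixels"][:,:,::-1]);print(n,p["fx"],p["fy"],p["cx"],p["cy"],p["extrinsics"],[k for k in p])
    for t in ["press","guide_bore","knob_grip","die_bore","stand","long_punch","punch_tip","punch_head","short_punch","jar","mortar","carton"]:
        print(t,[(round(d["score"],2),[round(v) for v in d["pixel"]]) for d in pinpoint(n,t)])
E
```

```text
pics
{'time': 0.0, 'joint_pos': array([ 7.23988466e+01,  7.51384755e+00,  8.53295298e+01, -7.42153552e-04,
        8.72606243e+01, -4.89321287e+00]), 'qd': array([-0.12032463,  0.00460176,  0.07779617, -0.05733567, -0.11301163,
        0.02849619]), 'joint_efforts': array([-2.40223534e-05, -5.69429147e+01, -5.00536323e+01, -4.37455346e-04,
        1.53802283e-02, -2.81826470e-05]), 'tool_pos': array([131.90133896, 585.08675908, 403.65487531]), 'tcp_rot': array([-1.79896314e+02, -8.13268656e-03,  1.67292088e+02]), 'ft_force': array([ 0.56801315, -1.26102397, -0.16498295]), 'wrist_torque': array([0.06581394, 0.00890627, 0.01865615]), 'finger_gap': 85.64650378184537}
side 546.4316000180073 546.4316000180073 322.92846028386316 232.15964989642683 [[-9.97059797e-01  3.56637880e-02 -6.78222279e-02  5.45872966e+02]
 [-7.66133970e-02 -4.80892565e-01  8.73425857e-01  9.31166231e+02]
 [-1.46553054e-03  8.76053900e-01  4.82210968e-01  6.55614264e+02]
 [ 0.00000000e+00  0.00000000e+00  0.00000000e+00  1.00000000e+00]] ['pixels', 'fx', 'fy', 'cx', 'cy', 'extrinsics']
press [(0.93, [348, 244]), (0.
[... 1178 characters left out ...]
7]), (0.64, [207, 322]), (0.51, [143, 262]), (0.37, [417, 269])]
short_punch []
jar [(0.64, [240, 205])]
mortar [(0.82, [415, 194])]
carton [(0.73, [319, 190])]
wrist 359.09239203427325 359.09239203427325 319.80279543245615 241.73198457538297 [[ 2.19155067e-01 -9.26694282e-01 -3.05301104e-01  5.35361661e+01]
 [ 9.75689976e-01  2.08035567e-01  6.89222276e-02  6.03563259e+02]
 [-3.56346106e-04 -3.12983882e-01  9.49758371e-01  3.73798748e+02]
 [ 0.00000000e+00  0.00000000e+00  0.00000000e+00  1.00000000e+00]] ['pixels', 'fx', 'fy', 'cx', 'cy', 'extrinsics']
press []
guide_bore []
knob_grip []
die_bore []
stand []
long_punch []
punch_tip []
punch_head []
short_punch []
jar []
mortar []
carton []
```

View pics/side0.png

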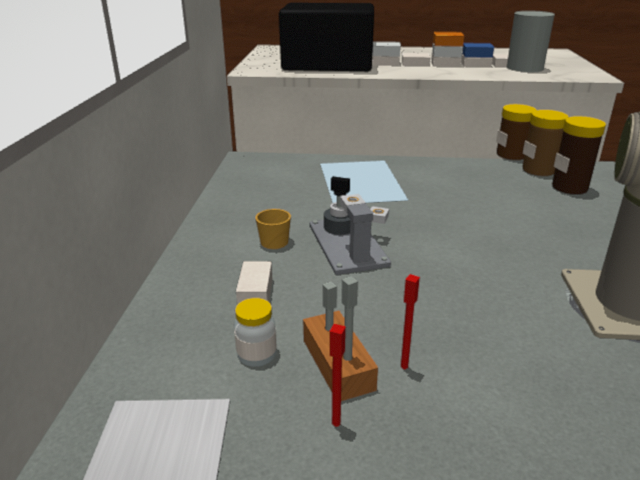

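View pics/top0.png

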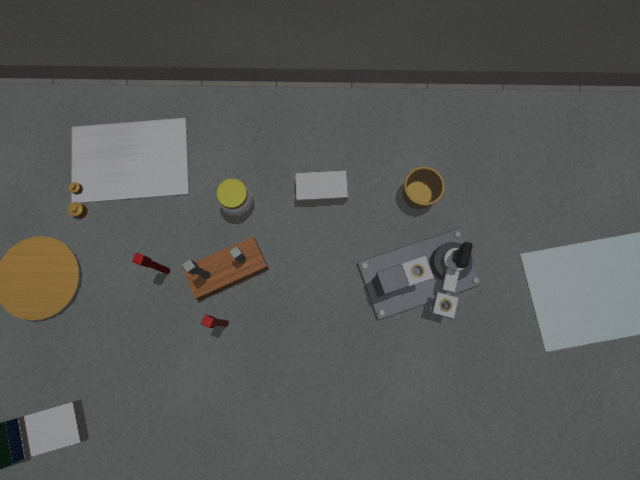

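View pics/wrist0.png

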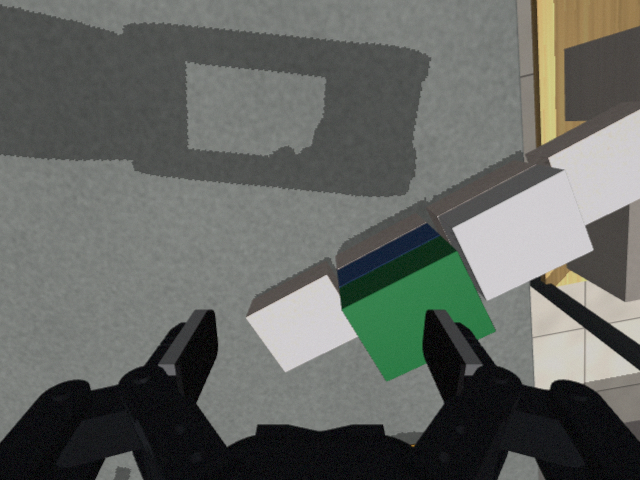

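Side view: the grey long punch head is at (348,292), the grey short one at (329,295), and red look-alikes at (336,340) and (411,290). Top view: long at (190,267), short at (237,254), reds at (143,260) and (208,322). I choose the taller grey one and check it with close crops.

```bash
cat > h.py <<'E'
import numpy as np
from bench import *
import cv2
def ray(p,uv):
    E=np.array(p["extrinsics"]);d=np.array([(uv[0]-p["cx"])/p["fx"],-(uv[1]-p["cy"])/p["fy"],-1.0])
    return E[:3,3],E[:3,:3]@d
def atz(p,uv,z):
    o,d=ray(p,uv);return o+d*(z-o[2])/d[2]
def proj(p,X):
    E=np.array(p["extrinsics"]);c=E[:3,:3].T@(np.array(X,float)-E[:3,3])
    return np.array([p["cx"]+p["fx"]*c[0]/-c[2],p["cy"]-p["fy"]*c[1]/-c[2]])
def tri(obs):
    A=np.zeros((3,3));b=np.zeros(3)
    for p,uv in obs:
        o,d=ray(p,uv);d=d/np.linalg.norm(d);M=np.eye(3)-np.outer(d,d);A+=M;b+=M@o
    return np.linalg.solve(A,b)
E
python3 - <<'E'
from h import *
a=cv2.imread("pics/top0.png");b=cv2.imread("pics/side0.png")
c1=cv2.resize(a[220:330,340:500],None,fx=5,fy=5,interpolation=cv2.INTER_CUBIC);cv2.imwrite("pics/c1.png",c1)
c2=cv2.resize(a[225:335,130:280],None,fx=5,fy=5,interpolation=cv2.INTER_CUBIC);cv2.imwrite("pics/c2.png",c2)
c3=cv2.resize(b[265:400,290:430],None,fx=4,fy=4,interpolation=cv2.INTER_CUBIC);cv2.imwrite("pics/c3.png",c3)
c4=cv2.resize(b[165:275,295:400],None,fx=5,fy=5,interpolation=cv2.INTER_CUBIC);cv2.imwrite("pics/c4.png",c4)
E
```

```text
(no output)
```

View pics/c1.png

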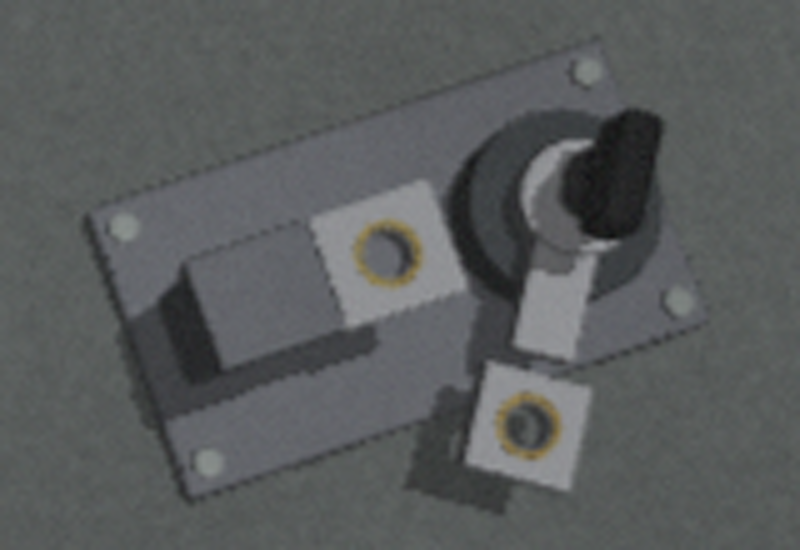

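View pics/c2.png

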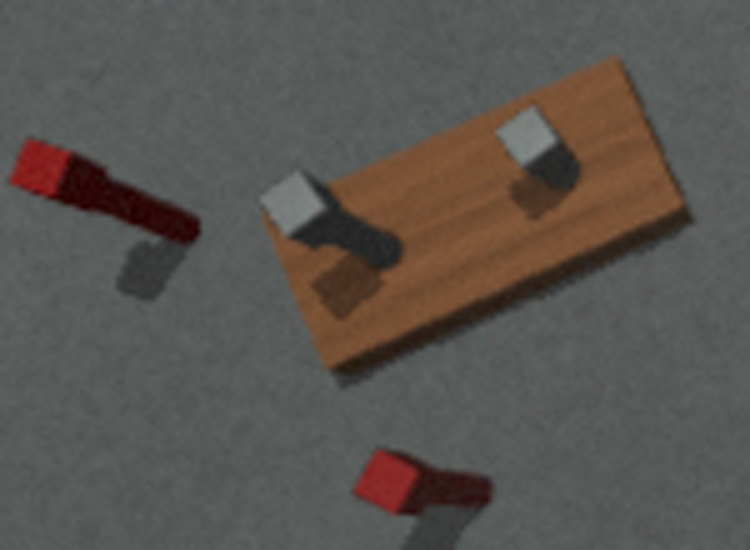

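View pics/c3.png

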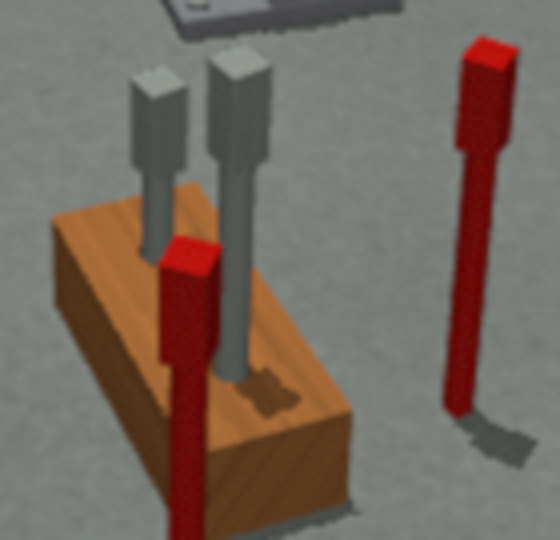

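View pics/c4.png

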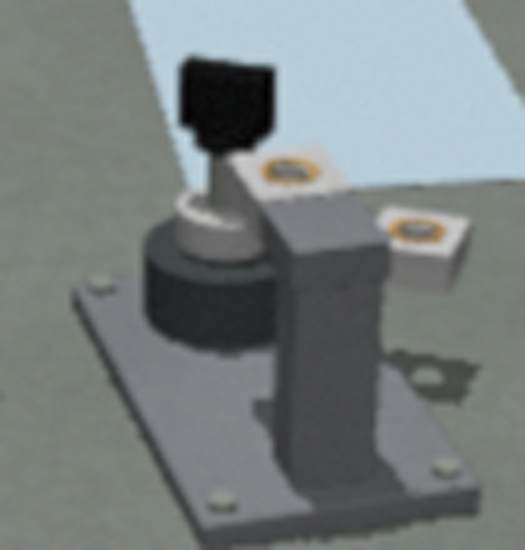

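```bash
cat > fit.py <<'E'
from h import *
from scipy.optimize import least_squares
T=dict(fx=504.16038143760306,fy=504.16038143760306,cx=309.80145221103777,cy=240.7303032501795,extrinsics=[[2.02754207e-02,9.83669352e-01,-1.78839349e-01,4.46624587e+02],[-9.99681031e-01,1.72520816e-02,-1.84445401e-02,2.29354073e+01],[-1.50579777e-02,1.79156276e-01,9.83705386e-01,1.07983960e+03],[0,0,0,1]])
S=dict(fx=546.4316000180073,fy=546.4316000180073,cx=322.92846028386316,cy=232.15964989642683,extrinsics=[[-9.97059797e-01,3.56637880e-02,-6.78222279e-02,5.45872966e+02],[-7.66133970e-02,-4.80892565e-01,8.73425857e-01,9.31166231e+02],[-1.46553054e-03,8.76053900e-01,4.82210968e-01,6.55614264e+02],[0,0,0,1]])
def cr(u,v,x0,y0,s): return ((u+.5)/s-.5+x0,(v+.5)/s-.5+y0)
def c1(u,v): return cr(u,v,340,220,5)
def c2(u,v): return cr(u,v,130,225,5)
def c3(u,v): return cr(u,v,290,265,4)
def c4(u,v): return cr(u,v,295,165,5)
def w(q,l):
    c,s=np.cos(q[2]),np.sin(q[2]);return [q[0]+c*l[0]-s*l[1],q[1]+s*l[0]+c*l[1],l[2]]
E
cat > f1.py <<'E'
from fit import *
print("atz corners", [atz(T,c1(*p),15).round(1) for p in [(88,215),(602,38),(708,318),(190,500)]])
print("guide",atz(T,c1(388,254),135),atz(S,c4(290,171),135),tri([(T,c1(388,254)),(S,c4(290,171))]))
print("die",atz(T,c1(528,426),75),atz(S,c4(418,231),75),tri([(T,c1(528,426)),(S,c4(418,231))]))
print("longtop",atz(T,c2(296,204),200),atz(S,c3(239,62),200),tri([(T,c2(296,204)),(S,c3(239,62))]))
print("shorttop",atz(T,c2(527,137),140),atz(S,c3(159,82),140))
hc=[(260,205),(297,170),(333,207),(293,240)]
print("headcorners T",[atz(T,c2(*p),200)[:2].round(1) for p in hc])
print("headcorners S",[atz(S,c3(*p),200)[:2].round(1) for p in [(207,60),(242,48),(272,68),(236,78)]])
print("stand S top",[atz(S,c3(*p),50)[:2].round(1) for p in [(52,219),(198,185),(350,410)]])
print("stand T top",[atz(T,c2(*p),50)[:2].round(1) for p in [(617,57),(690,207),(330,370)]])
E
python3 f1.py
```

```text
atz corners [array([594.7, -58.9,  15. ]), array([ 675.4, -279.1,   15. ]), array([ 555.7, -319.5,   15. ]), array([ 475.7, -101.7,   15. ])]
guide [ 565.28632679 -162.27769349  135.        ] [ 565.12686118 -169.95325001  135.        ] [ 564.88367301 -161.50451033  138.97965416]
die [ 505.56947155 -227.87221042   75.        ] [ 504.88242985 -234.91254551   75.        ] [ 505.24951789 -226.86146364   79.01832294]
longtop [558.59113071 252.07329069 200.        ] [559.26430424 250.882101   200.        ] [558.88059399 251.90029627 200.62728018]
shorttop [593.34304932 181.61045752 140.        ] [593.69613084 178.65381665 140.        ]
headcorners T [array([558. , 264.8]), array([570.7, 252.5]), array([557.8, 238.9]), array([545.8, 252.3])]
headcorners S [array([571.2, 250.4]), array([558.5, 241.4]), array([546.9, 254. ]), array([560. , 261.5])]
stand S top [array([642.4, 158.2]), array([578.8, 128.5]), array([511.3, 270.5])]
stand T top [array([641.8, 160.8]), array([579.4, 128.1]), array([509.7, 272.9])]
```

Long punch: grey, top at about (559,252,200). Press: centre about (575,-190), yaw about 20°. Guide bore is at about (565,-162) and the knob axis at about (598,-251). The swing arm points at 166°, so die_arm ≈ 0.22, which fits the given range. Moving above the knob now.

Emit:
{"fn": "arm_command", "kwargs": {
  "plan": [
    {"jaw": 0,"dx": -15,"dy": -17},
    {"jaw": 0,"dx": -43,"dy": -48},
    {"jaw": 0,"dx": -73,"dy": -82},
    {"jaw": 0,"dx": -103,"dy": -115},
    {"jaw": 0,"dx": -133,"dy": -149},
    {"jaw": 0,"dx": -163,"dy": -182},
    {"jaw": 0,"dx": -193,"dy": -216},
    {"jaw": 0,"dx": -223,"dy": -249},
    {"jaw": 0,"dx": -253,"dy": -283},
    {"jaw": 0,"dx": -283,"dy": -316},
    {"jaw": 0,"dx": -313,"dy": -350},
    {"jaw": 0,"dx": -343,"dy": -383}
  ]
}}

```text
invalid input
```

Emit:
{"fn": "arm_command", "kwargs": {
  "plan": [
    {"jaw": 0,"dx": -30,"dy": -33.5},
    {"jaw": 0,"dx": -60,"dy": -67},
    {"jaw": 0,"dx": -90,"dy": -100.5},
    {"jaw": 0,"dx": -120,"dy": -134},
    {"jaw": 0,"dx": -150,"dy": -167.5},
    {"jaw": 0,"dx": -180,"dy": -201},
    {"jaw": 0,"dx": -210,"dy": -234.5},
    {"jaw": 0,"dx": -240,"dy": -268},
    {"jaw": 0,"dx": -268,"dy": -300,"wz": 0.02},
    {"jaw": 0,"dx": -285,"dy": -318,"wz": 0.023},
    {"jaw": 0,"dx": -295,"dy": -330,"wz": 0.023},
    {"jaw": 0,"dx": -295,"dy": -330,"wz": 0.023}
  ]
}}

```text
invalid input
```

Run:
```python
from h import *
s=sense();print(s["time"],s["tool_pos"],s["tcp_rot"],s["joint_pos"],s["ft_force"])
for n in ["side","top","wrist"]:
    p=snapshot(n);cv2.imwrite(f"pics/{n}1.png",p["pixels"][:,:,::-1])
    for t,z in [("guide_bore",135),("knob_grip",130),("die_bore",75)]:
        print(n,t,[(round(d["score"],2),[round(v) for v in d["pixel"]],atz(p,d["pixel"],z).round(1)) for d in pinpoint(n,t)])
print(p["extrinsics"])
```

```text
1.95 [131.96207495 585.31811085 404.69949821] [ 1.79997382e+02 -8.77868531e-04  1.67293637e+02] [ 7.23994141e+01  7.47020290e+00  8.52680891e+01  1.09930003e-03
  8.72591742e+01 -4.89427495e+00] [ 0.63191824  0.02436608 -0.53761757]
side guide_bore [(0.83, [352, 200], array([ 567.1, -161. ,  135. ]))]
side knob_grip [(0.68, [339, 186], array([ 600.3, -248.5,  130. ]))]
side die_bore [(0.72, [380, 208], array([ 500.4, -247.5,   75. ])), (0.31, [256, 349], array([704. , 271.1,  75. ]))]
top guide_bore [(0.96, [416, 270], array([ 566.9, -159.3,  135. ])), (0.3, [243, 203], array([690.1, 171.2, 135. ]))]
top knob_grip [(0.8, [463, 256], array([ 595.6, -250.1,  130. ])), (0.36, [191, 268], array([563. , 265.8, 130. ]))]
top die_bore [(0.95, [444, 306], array([ 502.6, -225.4,   75. ]))]
wrist guide_bore []
wrist knob_grip []
wrist die_bore []
[[ 2.19154891e-01 -9.26694151e-01 -3.05301629e-01  5.35360897e+01]
 [ 9.75690016e-01  2.08035898e-01  6.89206589e-02  6.03563342e+02]
 [-3.54672831e-04 -3.12984051e-01  9.49758316e-01  3.73799784e+02]
 [ 0.00000000e+00  0.00000000e+00  0.00000000e+00  1.00000000e+00]]
```

View pics/wrist1.png

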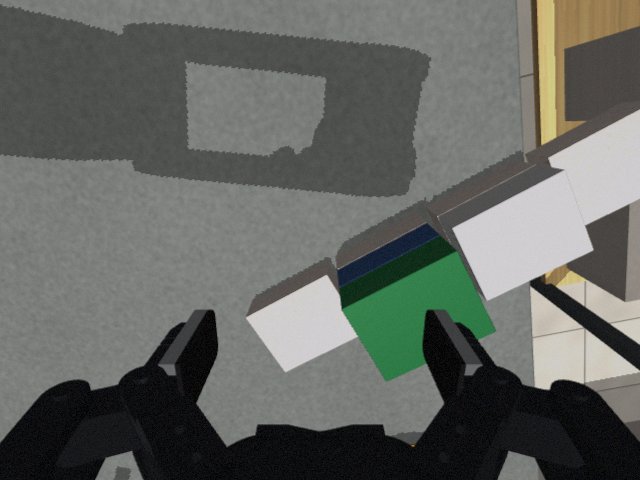

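Both moves were refused, so the picture is unchanged. I'll try rows with every key.

Emit:
{"fn": "arm_command", "kwargs": {
  "plan": [
    {"jaw": 0,"dx": -15,"dy": -17,"dz": 0,"wx": 0,"wy": 0,"wz": 0},
    {"jaw": 0,"dx": -43,"dy": -48,"dz": 0,"wx": 0,"wy": 0,"wz": 0},
    {"jaw": 0,"dx": -73,"dy": -82,"dz": 0,"wx": 0,"wy": 0,"wz": 0},
    {"jaw": 0,"dx": -103,"dy": -115,"dz": 0,"wx": 0,"wy": 0,"wz": 0},
    {"jaw": 0,"dx": -133,"dy": -149,"dz": 0,"wx": 0,"wy": 0,"wz": 0},
    {"jaw": 0,"dx": -163,"dy": -182,"dz": 0,"wx": 0,"wy": 0,"wz": 0},
    {"jaw": 0,"dx": -193,"dy": -216,"dz": 0,"wx": 0,"wy": 0,"wz": 0},
    {"jaw": 0,"dx": -223,"dy": -249,"dz": 0,"wx": 0,"wy": 0,"wz": 0},
    {"jaw": 0,"dx": -253,"dy": -283,"dz": 0,"wx": 0,"wy": 0,"wz": 0},
    {"jaw": 0,"dx": -283,"dy": -316,"dz": 0,"wx": 0,"wy": 0,"wz": 0},
    {"jaw": 0,"dx": -313,"dy": -350,"dz": 0,"wx": 0,"wy": 0,"wz": 0},
    {"jaw": 0,"dx": -343,"dy": -383,"dz": 0,"wx": 0,"wy": 0,"wz": 0}
  ]
}}

```text
time: 3.75
tool_pos: [382.7, 134.4, 405.1]
tcp_rot: [180.0, 0.1, 167.3]
ft_force: [0.9, 0.6, 1.0]
finger_gap: 85.5
```

Emit:
{"fn": "arm_command", "kwargs": {
  "plan": [
    {"jaw": 0,"dx": -30,"dy": -33.5,"dz": 0,"wx": 0,"wy": 0,"wz": 0},
    {"jaw": 0,"dx": -60,"dy": -67,"dz": 0,"wx": 0,"wy": 0,"wz": 0},
    {"jaw": 0,"dx": -90,"dy": -100.5,"dz": 0,"wx": 0,"wy": 0,"wz": 0},
    {"jaw": 0,"dx": -120,"dy": -134,"dz": 0,"wx": 0,"wy": 0,"wz": 0},
    {"jaw": 0,"dx": -150,"dy": -167.5,"dz": 0,"wx": 0,"wy": 0,"wz": 0},
    {"jaw": 0,"dx": -180,"dy": -201,"dz": 0,"wx": 0,"wy": 0,"wz": 0},
    {"jaw": 0,"dx": -210,"dy": -234.5,"dz": 0,"wx": 0,"wy": 0,"wz": 0},
    {"jaw": 0,"dx": -240,"dy": -268,"dz": 0,"wx": 0,"wy": 0,"wz": 0.01},
    {"jaw": 0,"dx": -268,"dy": -300,"dz": 0,"wx": 0,"wy": 0,"wz": 0.02},
    {"jaw": 0,"dx": -285,"dy": -318,"dz": 0,"wx": 0,"wy": 0,"wz": 0.023},
    {"jaw": 0,"dx": -295,"dy": -330,"dz": 0,"wx": 0,"wy": 0,"wz": 0.023},
    {"jaw": 0,"dx": -295,"dy": -330,"dz": 0,"wx": 0,"wy": 0,"wz": 0.023}
  ]
}}

```text
time: 4.95
tool_pos: [597.8, -252.5, 404.0]
tcp_rot: [-180.0, -0.0, 165.9]
ft_force: [0.1, 0.2, -0.3]
finger_gap: 85.2
```

Run:
```python
from h import *
s=sense();print(s["time"],s["tool_pos"],s["tcp_rot"],s["joint_pos"],s["ft_force"])
for n in ["wrist"]:
    p=snapshot(n);cv2.imwrite(f"pics/{n}2.png",p["pixels"][:,:,::-1])
    for t,z in [("guide_bore",135),("knob_grip",130),("die_bore",75)]:
        print(n,t,[(round(d["score"],2),[round(v) for v in d["pixel"]],atz(p,d["pixel"],z).round(1)) for d in pinpoint(n,t)])
import json;json.dump({k:(p[k].tolist() if hasattr(p[k],"tolist") else p[k]) for k in p if k!="pixels"},open("w2.json","w"))
```

```text
4.95 [ 597.76474542 -252.478645    403.9966468 ] [-1.79986666e+02 -2.87122575e-02  1.65855958e+02] [-2.74175233e+01  1.50433463e+01  7.67776429e+01 -1.95796901e-02
  8.82038947e+01 -1.03272866e+02] [ 0.06476473  0.21472015 -0.29308788]
wrist guide_bore [(0.64, [438, 170], array([ 566.4, -164. ,  135. ]))]
wrist knob_grip [(0.85, [317, 244], array([ 598.3, -253.9,  130. ]))]
wrist die_bore [(0.87, [315, 106], array([ 506.1, -232.7,   75. ]))]
```

View pics/wrist2.png

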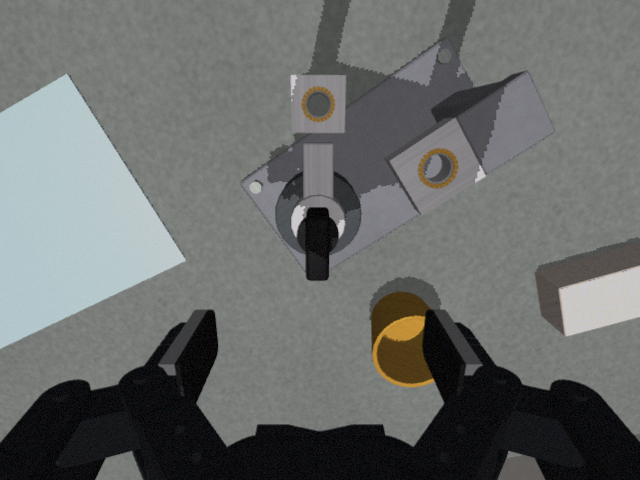

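Wrist view: the knob bar runs upright in the picture from (317,208) to (317,280), parallel to tool x. The die bore is at (318,103) and the guide bore at (438,168). The wrist estimate of the knob (598,-254) agrees with the top one (598,-251) within 3 mm. Descending with the jaws part closed.

Emit:
{"fn": "arm_command", "kwargs": {
  "plan": [
    {"jaw": 0.4,"dx": -1,"dy": -1,"dz": 15,"wx": 0,"wy": 0,"wz": 0},
    {"jaw": 0.4,"dx": -1,"dy": -1,"dz": 40,"wx": 0,"wy": 0,"wz": 0},
    {"jaw": 0.4,"dx": -1,"dy": -1,"dz": 65,"wx": 0,"wy": 0,"wz": 0},
    {"jaw": 0.4,"dx": -1,"dy": -1,"dz": 80,"wx": 0,"wy": 0,"wz": 0},
    {"jaw": 0.4,"dx": -1,"dy": -1,"dz": 80,"wx": 0,"wy": 0,"wz": 0}
  ],
  "squeeze": 60
}}

```text
time: 5.65
tool_pos: [597.1, -250.8, 320.9]
tcp_rot: [179.9, -0.3, 166.0]
ft_force: [-0.3, 0.1, -0.0]
finger_gap: 51.4
```

Run:
```python
from h import *
s=sense();print(s["time"],s["tool_pos"],s["tcp_rot"],s["ft_force"],s["finger_gap"])
p=snapshot("wrist");cv2.imwrite(f"pics/wrist3.png",p["pixels"][:,:,::-1])
```

```text
5.65 [ 597.12190787 -250.78412637  320.89146635] [179.92367838  -0.32305172 166.00624904] [-0.25386593  0.14179285 -0.01323152] 51.42987706697675
```

View pics/wrist3.png

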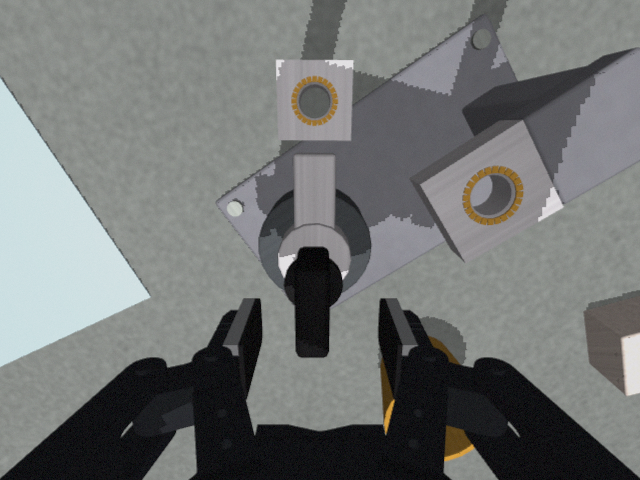

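Wrist view: the knob is centred at column 313, the gap between the pads at column 320. That is about 3 mm off, so I shift -3 in tool y, descend and grip.

Emit:
{"fn": "arm_command", "kwargs": {
  "plan": [
    {"jaw": 0.4,"dx": 0,"dy": -3,"dz": 5,"wx": 0,"wy": 0,"wz": 0},
    {"jaw": 0.4,"dx": 0,"dy": -3,"dz": 18,"wx": 0,"wy": 0,"wz": 0},
    {"jaw": 0.4,"dx": 0,"dy": -3,"dz": 30,"wx": 0,"wy": 0,"wz": 0},
    {"jaw": 0.4,"dx": 0,"dy": -3,"dz": 37,"wx": 0,"wy": 0,"wz": 0},
    {"jaw": 0.6,"dx": 0,"dy": -3,"dz": 37,"wx": 0,"wy": 0,"wz": 0},
    {"jaw": 1,"dx": 0,"dy": -3,"dz": 37,"wx": 0,"wy": 0,"wz": 0},
    {"jaw": 1,"dx": 0,"dy": -3,"dz": 37,"wx": 0,"wy": 0,"wz": 0},
    {"jaw": 1,"dx": 0,"dy": -3,"dz": 37,"wx": 0,"wy": 0,"wz": 0},
    {"jaw": 1,"dx": 0,"dy": -3,"dz": 37,"wx": 0,"wy": 0,"wz": 0}
  ],
  "squeeze": 60
}}

```text
time: 6.6
tool_pos: [597.6, -254.5, 288.0]
tcp_rot: [180.0, 0.0, 166.0]
ft_force: [0.6, 1.8, -0.1]
finger_gap: 15.4
```

Run:
```python
from h import *
s=sense();print(s["time"],s["tool_pos"],s["tcp_rot"],s["ft_force"],s["wrist_torque"],s["finger_gap"])
p=snapshot("wrist");cv2.imwrite(f"pics/wrist4.png",p["pixels"][:,:,::-1])
```

```text
6.6 [ 597.62084111 -254.50363763  288.03297208] [1.79987453e+02 1.83441132e-02 1.65987834e+02] [ 0.61696963  1.76886152 -0.05547479] [0.28271575 0.03733189 0.03050733] 15.382302639738125
```

View pics/wrist4.png

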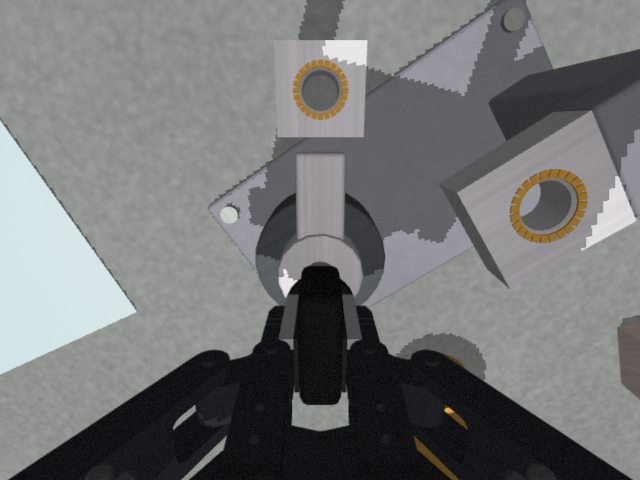

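The grip on the knob is good: gap 15.4 mm, side force under 2 N, bar at columns 298–346. Turning it clockwise (+wz).

Emit:
{"fn": "arm_command", "kwargs": {
  "plan": [
    {"jaw": 1,"dx": 0,"dy": 0,"dz": 0,"wx": 0,"wy": 0,"wz": 0.05},
    {"jaw": 1,"dx": 0,"dy": 0,"dz": 0,"wx": 0,"wy": 0,"wz": 0.15},
    {"jaw": 1,"dx": 0,"dy": 0,"dz": 0,"wx": 0,"wy": 0,"wz": 0.25},
    {"jaw": 1,"dx": 0,"dy": 0,"dz": 0,"wx": 0,"wy": 0,"wz": 0.35},
    {"jaw": 1,"dx": 0,"dy": 0,"dz": 0,"wx": 0,"wy": 0,"wz": 0.45},
    {"jaw": 1,"dx": 0,"dy": 0,"dz": 0,"wx": 0,"wy": 0,"wz": 0.5},
    {"jaw": 1,"dx": 0,"dy": 0,"dz": 0,"wx": 0,"wy": 0,"wz": 0.5}
  ]
}}

```text
time: 7.35
tool_pos: [597.6, -254.5, 288.1]
tcp_rot: [180.0, 0.0, 137.3]
ft_force: [-0.2, 3.7, 0.7]
finger_gap: 15.3
```

Run:
```python
from h import *
s=sense();print(s["time"],s["tool_pos"],s["tcp_rot"],s["ft_force"],s["wrist_torque"],s["finger_gap"])
p=snapshot("wrist");cv2.imwrite(f"pics/wrist5.png",p["pixels"][:,:,::-1])
```

```text
7.35 [ 597.6140284  -254.5143073   288.07141041] [1.79982155e+02 1.23758417e-02 1.37294114e+02] [-0.24606237  3.67373939  0.66426685] [0.34265718 0.21452809 0.04020469] 15.27853471740495
```

View pics/wrist5.png

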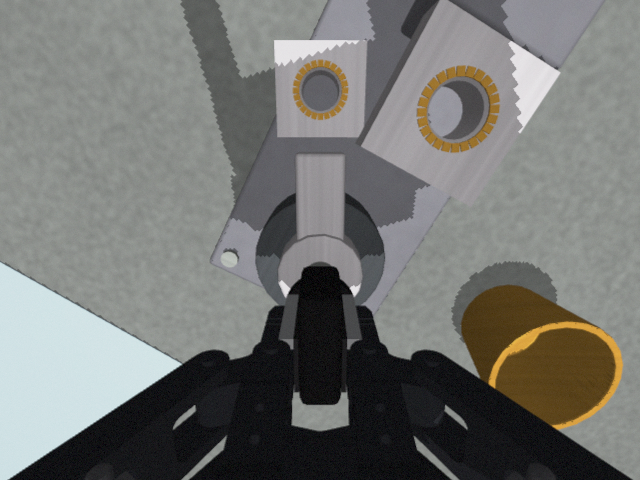

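The swing arm follows; the arm and die bushing stay aligned in the wrist view at column 320. Turning on to the stop.

Emit:
{"fn": "arm_command", "kwargs": {
  "plan": [
    {"jaw": 1,"dx": 0,"dy": 0,"dz": 0,"wx": 0,"wy": 0,"wz": 0.08},
    {"jaw": 1,"dx": 0,"dy": 0,"dz": 0,"wx": 0,"wy": 0,"wz": 0.18},
    {"jaw": 1,"dx": 0,"dy": 0,"dz": 0,"wx": 0,"wy": 0,"wz": 0.28},
    {"jaw": 1,"dx": 0,"dy": 0,"dz": 0,"wx": 0,"wy": 0,"wz": 0.36},
    {"jaw": 1,"dx": 0,"dy": 0,"dz": 0,"wx": 0,"wy": 0,"wz": 0.43},
    {"jaw": 1,"dx": 0,"dy": 0,"dz": 0,"wx": 0,"wy": 0,"wz": 0.47},
    {"jaw": 1,"dx": 0,"dy": 0,"dz": 0,"wx": 0,"wy": 0,"wz": 0.47},
    {"jaw": 1,"dx": 0,"dy": 0,"dz": 0,"wx": 0,"wy": 0,"wz": 0.47}
  ]
}}

```text
time: 8.2
tool_pos: [597.5, -254.6, 288.1]
tcp_rot: [180.0, -0.0, 110.5]
ft_force: [-1.0, 4.6, 4.6]
finger_gap: 15.3
```

Run:
```python
from h import *
s=sense();print(s["time"],s["tool_pos"],s["tcp_rot"],s["ft_force"],s["wrist_torque"],s["finger_gap"])
p=snapshot("wrist");cv2.imwrite(f"pics/wrist6.png",p["pixels"][:,:,::-1])
```

```text
8.2 [ 597.54949021 -254.59160015  288.0705844 ] [ 1.79986130e+02 -1.28354299e-03  1.10522787e+02] [-0.95885873  4.57622582  4.6082614 ] [ 0.57144376  0.37369444 -0.15666244] 15.254037706233612
```

View pics/wrist6.png

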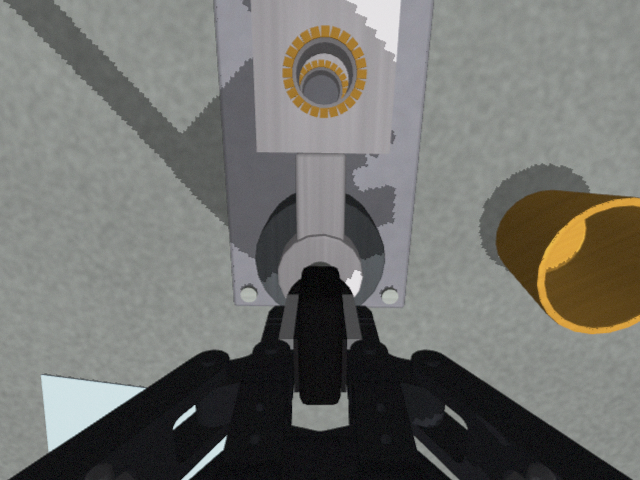

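Nearly seated: the die bore (320,82) shows through the guide bore (325,75). A small extra turn, then release and lift.

Emit:
{"fn": "arm_command", "kwargs": {
  "plan": [
    {"jaw": 1,"dx": 0,"dy": 0,"dz": 0,"wx": 0,"wy": 0,"wz": 0.02},
    {"jaw": 1,"dx": 0,"dy": 0,"dz": 0,"wx": 0,"wy": 0,"wz": 0.02},
    {"jaw": 0.4,"dx": 0,"dy": 0,"dz": 0,"wx": 0,"wy": 0,"wz": 0.02},
    {"jaw": 0.4,"dx": 0,"dy": 0,"dz": 0,"wx": 0,"wy": 0,"wz": 0.02},
    {"jaw": 0.4,"dx": 0,"dy": 0,"dz": 0,"wx": 0,"wy": 0,"wz": 0.02},
    {"jaw": 0.4,"dx": 0,"dy": 0,"dz": -10,"wx": 0,"wy": 0,"wz": 0.02},
    {"jaw": 0.4,"dx": 0,"dy": 0,"dz": -40,"wx": 0,"wy": 0,"wz": 0.02},
    {"jaw": 0.4,"dx": 0,"dy": 0,"dz": -80,"wx": 0,"wy": 0,"wz": 0.02},
    {"jaw": 0.4,"dx": 0,"dy": 0,"dz": -110,"wx": 0,"wy": 0,"wz": 0.02},
    {"jaw": 0.4,"dx": 0,"dy": 0,"dz": -125,"wx": 0,"wy": 0,"wz": 0.02},
    {"jaw": 0,"dx": 0,"dy": 0,"dz": -125,"wx": 0,"wy": 0,"wz": 0.02},
    {"jaw": 0,"dx": 0,"dy": 0,"dz": -125,"wx": 0,"wy": 0,"wz": 0.02}
  ]
}}

```text
time: 9.45
tool_pos: [597.3, -254.7, 411.5]
tcp_rot: [-179.9, -0.0, 109.3]
ft_force: [-0.5, 0.3, -0.1]
finger_gap: 77.9
```

Run:
```python
from h import *
import json
s=sense();print(s["time"],s["tool_pos"],s["tcp_rot"],s["ft_force"],s["wrist_torque"],s["finger_gap"])
p=snapshot("wrist");cv2.imwrite(f"pics/wrist7.png",p["pixels"][:,:,::-1])
for t,z in [("guide_bore",135),("knob_grip",130),("die_bore",75)]:
    print(t,[(round(d["score"],2),[round(v) for v in d["pixel"]],atz(p,d["pixel"],z).round(1)) for d in pinpoint("wrist",t)])
p.pop("pixels");json.dump({k:np.array(p[k]).tolist() for k in p},open("w7.json","w"))
print(p)
```

```text
9.45 [ 597.32436675 -254.6630502   411.45175295] [-1.79948195e+02 -4.82936601e-02  1.09250370e+02] [-0.47467106  0.31279387 -0.09947757] [-0.02545303 -0.00108762  0.03473511] 77.8685041071965
guide_bore [(0.65, [317, 100], array([ 564.5, -165.6,  135. ]))]
knob_grip [(0.7, [323, 236], array([ 598.4, -251.5,  130. ]))]
die_bore [(0.65, [320, 108], array([ 566.7, -167. ,   75. ]))]
{'fx': 359.09239203427325, 'fy': 359.09239203427325, 'cx': 319.80279543245615, 'cy': 241.73198457538297, 'extrinsics': array([[ 9.43824510e-01, -3.14206873e-01, -1.02319766e-01,
         5.70774271e+02],
       [ 3.30445468e-01,  8.96457929e-01,  2.95243924e-01,
        -1.78192840e+02],
       [-1.04230460e-03, -3.12469555e-01,  9.49927203e-01,
         3.80634921e+02],
       [ 0.00000000e+00,  0.00000000e+00,  0.00000000e+00,
         1.00000000e+00]])}
```

View pics/wrist7.png

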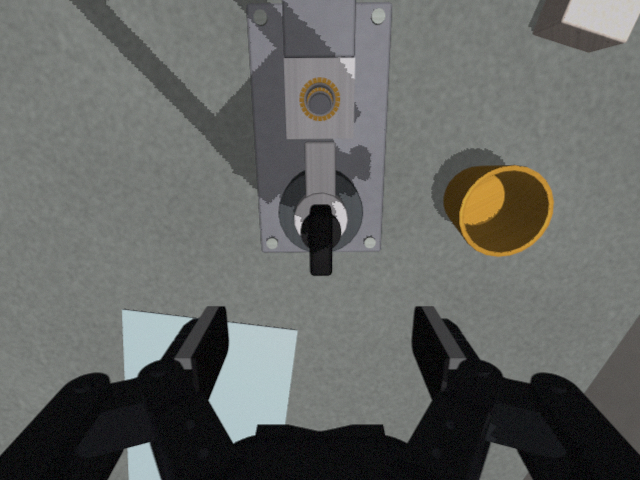

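Seated: the die bore shows inside the guide bore at (320,100), in line with the arm and knob at column 320. In the robot's frame the guide bore is at about (564.6,-165.5), from both the wrist camera and the knob geometry. Next, the long punch.

Emit:
{"fn": "arm_command", "kwargs": {
  "plan": [
    {"jaw": 0,"dx": 15,"dy": 4,"dz": 0,"wx": 0,"wy": 0,"wz": 0},
    {"jaw": 0,"dx": 50,"dy": 13,"dz": 0,"wx": 0,"wy": 0,"wz": -0.04},
    {"jaw": 0,"dx": 95,"dy": 25,"dz": 0,"wx": 0,"wy": 0,"wz": -0.1},
    {"jaw": 0,"dx": 140,"dy": 37,"dz": 0,"wx": 0,"wy": 0,"wz": -0.15},
    {"jaw": 0,"dx": 185,"dy": 49,"dz": 0,"wx": 0,"wy": 0,"wz": -0.2},
    {"jaw": 0,"dx": 230,"dy": 61,"dz": 0,"wx": 0,"wy": 0,"wz": -0.25},
    {"jaw": 0,"dx": 275,"dy": 73,"dz": 0,"wx": 0,"wy": 0,"wz": -0.3},
    {"jaw": 0,"dx": 320,"dy": 85,"dz": 0,"wx": 0,"wy": 0,"wz": -0.35},
    {"jaw": 0,"dx": 365,"dy": 97,"dz": 0,"wx": 0,"wy": 0,"wz": -0.4},
    {"jaw": 0,"dx": 410,"dy": 109,"dz": 0,"wx": 0,"wy": 0,"wz": -0.44},
    {"jaw": 0,"dx": 450,"dy": 120,"dz": 0,"wx": 0,"wy": 0,"wz": -0.46},
    {"jaw": 0,"dx": 477,"dy": 127,"dz": 0,"wx": 0,"wy": 0,"wz": -0.46}
  ]
}}

```text
time: 10.85
tool_pos: [558.5, 241.1, 412.2]
tcp_rot: [-180.0, -0.1, 135.8]
ft_force: [0.3, -0.9, -0.9]
finger_gap: 85.5
```

Emit:
{"fn": "arm_command", "kwargs": {
  "plan": [
    {"jaw": 0,"dx": 10,"dy": -4,"dz": 0,"wx": 0,"wy": 0,"wz": 0},
    {"jaw": 0,"dx": 12,"dy": -4,"dz": 0,"wx": 0,"wy": 0,"wz": 0},
    {"jaw": 0,"dx": 12,"dy": -4,"dz": 0,"wx": 0,"wy": 0,"wz": 0},
    {"jaw": 0,"dx": 12,"dy": -4,"dz": 0,"wx": 0,"wy": 0,"wz": 0}
  ]
}}

```text
time: 11.25
tool_pos: [548.9, 242.0, 412.7]
tcp_rot: [-180.0, 0.0, 135.5]
ft_force: [0.7, 0.7, -0.6]
finger_gap: 85.5
```

Run:
```python
from h import *
import json
s=sense();print(s["time"],s["tool_pos"],s["tcp_rot"],s["joint_pos"],s["finger_gap"])
p=snapshot("wrist");cv2.imwrite(f"pics/wrist8.png",p["pixels"][:,:,::-1])
for t,z in [("punch_head",177.5),("punch_tip",15)]:
    print(t,[(round(d["score"],2),[round(v) for v in d["pixel"]],atz(p,d["pixel"],z).round(1)) for d in pinpoint("wrist",t)])
p.pop("pixels");json.dump({k:np.array(p[k]).tolist() for k in p},open("w8.json","w"))
```

```text
11.25 [548.85918349 241.99272824 412.72636615] [-1.79995618e+02  1.88314661e-02  1.35533840e+02] [ 1.89022551e+01  7.25569071e+00  8.46655035e+01 -1.88084879e-02
  8.80742818e+01 -2.66309533e+01] 85.52892867168764
punch_head [(0.74, [340, 262], array([557.9, 251.1, 177.5])), (0.72, [189, 186], array([463.6, 221.4, 177.5])), (0.58, [475, 165], array([567.9, 345.4, 177.5]))]
punch_tip [(0.9, [244, 159], array([462.4, 220.9,  15. ])), (0.73, [410, 145], array([568.3, 348. ,  15. ])), (0.69, [331, 206], array([558.4, 249.5,  15. ]))]
```

View pics/wrist8.png

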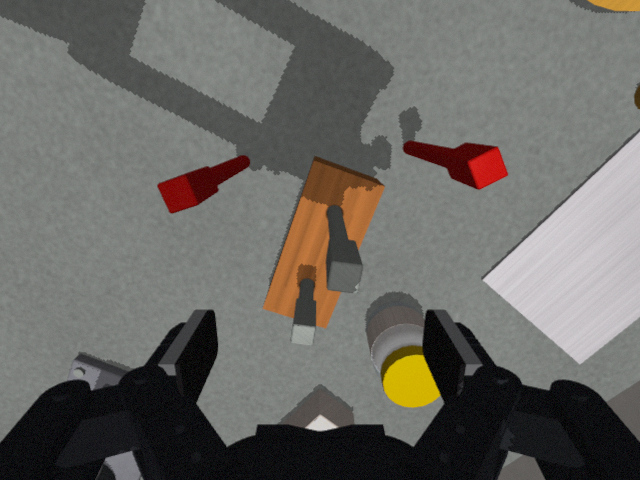

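Wrist view: long grey punch with its head top at about (345,277), short one at (304,335), reds at (180,193) and (483,167). Zooming in for the head's orientation.

Run:
```python
import cv2
b=cv2.imread("pics/wrist8.png")
cv2.imwrite("pics/c8.png",cv2.convertScaleAbs(cv2.resize(b[240:310,300:390],None,fx=8,fy=8,interpolation=cv2.INTER_CUBIC),alpha=1.8))
```

```text
(no output)
```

View pics/c8.png

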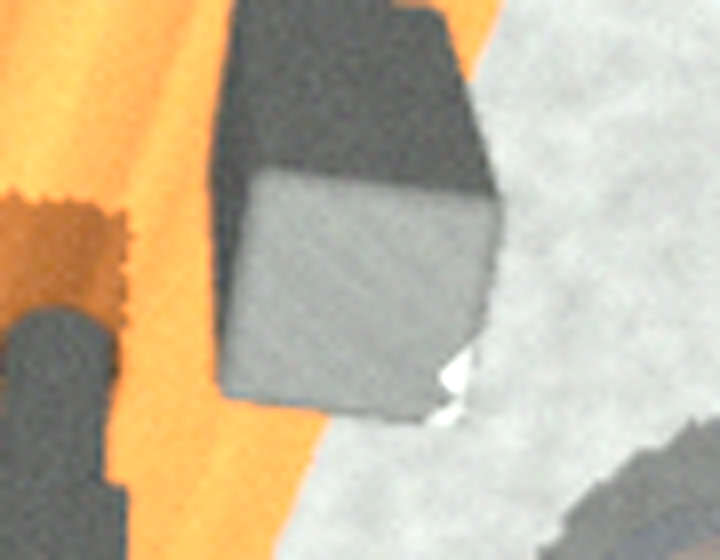

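Run:
```python
from fit import *
import json
p=json.load(open("w8.json"))
P=np.array([atz(p,cr(u,v,300,240,8),200)[:2] for u,v in [(253,168),(498,198),(465,425),(222,393)]])
print(P.round(1),P.mean(0))
for i in range(4):
    d=P[(i+1)%4]-P[i];print(np.hypot(*d),np.degrees(np.arctan2(d[1],d[0])))
```

```text
[[546.3 253.7]
 [559.6 264.1]
 [570.6 250.9]
 [556.9 240.5]] [558.34584239 252.29511383]
16.8393886556094 38.123853177531146
17.15292639258579 -50.04351360922082
17.18490918311107 -142.64719693420733
16.91413356992421 128.81689708846358
```

Emit:
{"fn": "arm_command", "kwargs": {
  "plan": [
    {"jaw": 0,"dx": 0,"dy": 5,"dz": 0,"wx": 0,"wy": 0,"wz": 0.06},
    {"jaw": 0,"dx": 0,"dy": 13.5,"dz": 5,"wx": 0,"wy": 0,"wz": 0.122},
    {"jaw": 0,"dx": 0,"dy": 13.5,"dz": 25,"wx": 0,"wy": 0,"wz": 0.122},
    {"jaw": 0.25,"dx": 0,"dy": 13.5,"dz": 45,"wx": 0,"wy": 0,"wz": 0.122},
    {"jaw": 0.4,"dx": 0,"dy": 13.5,"dz": 65,"wx": 0,"wy": 0,"wz": 0.122},
    {"jaw": 0.4,"dx": 0,"dy": 13.5,"dz": 77,"wx": 0,"wy": 0,"wz": 0.122},
    {"jaw": 0.4,"dx": 0,"dy": 13.5,"dz": 81,"wx": 0,"wy": 0,"wz": 0.122},
    {"jaw": 0.4,"dx": 0,"dy": 13.5,"dz": 81,"wx": 0,"wy": 0,"wz": 0.122}
  ]
}}

```text
time: 12.2
tool_pos: [558.2, 252.4, 331.4]
tcp_rot: [-180.0, -0.0, 128.6]
ft_force: [0.0, 0.4, -0.5]
finger_gap: 51.4
```

Run:
```python
from h import *
s=sense();print(s["time"],s["tool_pos"],s["tcp_rot"],s["ft_force"],s["finger_gap"])
p=snapshot("wrist");cv2.imwrite(f"pics/wrist9.png",cv2.convertScaleAbs(p["pixels"][:,:,::-1],alpha=1.6))
```

```text
12.2 [558.23986311 252.38386982 331.43396522] [-1.79958635e+02 -1.36643116e-02  1.28589964e+02] [ 0.01056141  0.38162957 -0.48591894] 51.38085150250972
```

View pics/wrist9.png

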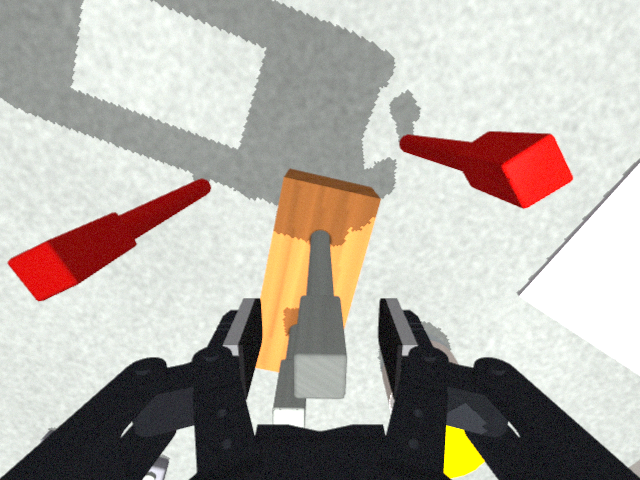

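The head (columns 295–346) is centred between the pads and square to them. Gripping.

Emit:
{"fn": "arm_command", "kwargs": {
  "plan": [
    {"jaw": 0.7,"dx": 0,"dy": 0,"dz": 0,"wx": 0,"wy": 0,"wz": 0},
    {"jaw": 1,"dx": 0,"dy": 0,"dz": 0,"wx": 0,"wy": 0,"wz": 0},
    {"jaw": 1,"dx": 0,"dy": 0,"dz": 0,"wx": 0,"wy": 0,"wz": 0},
    {"jaw": 1,"dx": 0,"dy": 0,"dz": 0,"wx": 0,"wy": 0,"wz": 0},
    {"jaw": 1,"dx": 0,"dy": 0,"dz": 0,"wx": 0,"wy": 0,"wz": 0},
    {"jaw": 1,"dx": 0,"dy": 0,"dz": -3,"wx": 0,"wy": 0,"wz": 0},
    {"jaw": 1,"dx": 0,"dy": 0,"dz": -8,"wx": 0,"wy": 0,"wz": 0}
  ],
  "squeeze": 80
}}

```text
time: 12.95
tool_pos: [557.9, 252.6, 339.0]
tcp_rot: [-179.9, -0.0, 128.6]
ft_force: [0.4, -0.2, -3.1]
finger_gap: 17.5
```

Holding it: gap 17.5 mm, weight about 3 N. Lifting straight up.

Emit:
{"fn": "arm_command", "kwargs": {
  "plan": [
    {"jaw": 1,"dx": 0,"dy": 0,"dz": -10,"wx": 0,"wy": 0,"wz": 0},
    {"jaw": 1,"dx": 0,"dy": 0,"dz": -25,"wx": 0,"wy": 0,"wz": 0},
    {"jaw": 1,"dx": 0,"dy": 0,"dz": -50,"wx": 0,"wy": 0,"wz": 0},
    {"jaw": 1,"dx": 0,"dy": 0,"dz": -80,"wx": 0,"wy": 0,"wz": 0},
    {"jaw": 1,"dx": 0,"dy": 0,"dz": -110,"wx": 0,"wy": 0,"wz": 0},
    {"jaw": 1,"dx": 0,"dy": 0,"dz": -135,"wx": 0,"wy": 0,"wz": 0},
    {"jaw": 1,"dx": 0,"dy": 0,"dz": -150,"wx": 0,"wy": 0,"wz": 0},
    {"jaw": 1,"dx": 0,"dy": 0,"dz": -150,"wx": 0,"wy": 0,"wz": 0}
  ]
}}

```text
time: 13.75
tool_pos: [558.4, 252.8, 493.6]
tcp_rot: [179.7, 0.1, 128.6]
ft_force: [0.1, 0.2, -2.5]
finger_gap: 16.9
```

Run:
```python
from h import *
s=sense();print(s["time"],s["tool_pos"],s["tcp_rot"],s["ft_force"],s["wrist_torque"],s["finger_gap"])
for n in ["side","wrist"]:
    p=snapshot(n);cv2.imwrite(f"pics/{n}10.png",p["pixels"][:,:,::-1])
```

```text
13.75 [558.39079156 252.7892594  493.56734324] [1.79694856e+02 1.04091823e-01 1.28620112e+02] [ 0.10519829  0.20270153 -2.47195147] [ 0.01331936 -0.02855631  0.0144949 ] 16.924731455995293
```

View pics/side10.png

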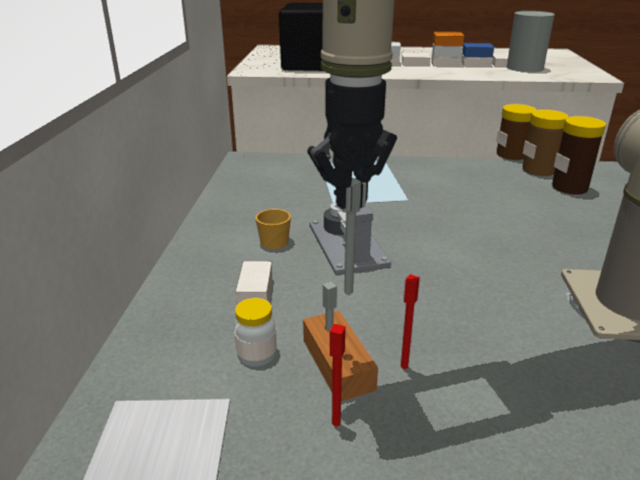

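View pics/wrist10.png

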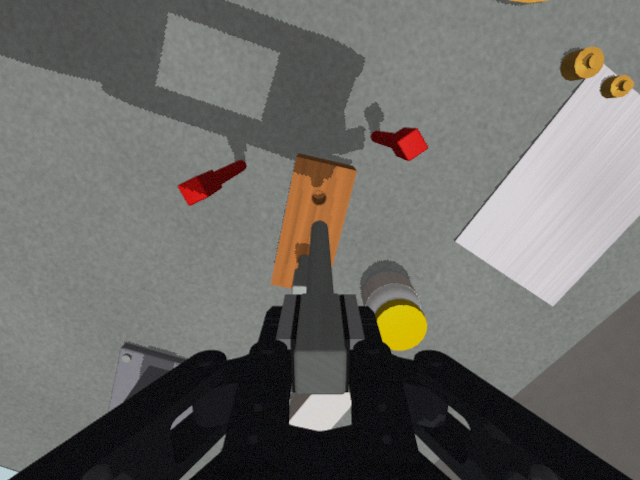

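The punch hangs upright in the grip and the stand hole at (319,197) is empty; the short punch and the reds have not moved. Carrying it over the guide.

Emit:
{"fn": "arm_command", "kwargs": {
  "plan": [
    {"jaw": 1,"dx": -7,"dy": -5,"dz": 0,"wx": 0,"wy": 0,"wz": 0},
    {"jaw": 1,"dx": -26,"dy": -20,"dz": 0,"wx": 0,"wy": 0,"wz": 0},
    {"jaw": 1,"dx": -56,"dy": -43,"dz": 0,"wx": 0,"wy": 0,"wz": 0},
    {"jaw": 1,"dx": -89,"dy": -69,"dz": 0,"wx": 0,"wy": 0,"wz": 0},
    {"jaw": 1,"dx": -122,"dy": -95,"dz": 0,"wx": 0,"wy": 0,"wz": 0},
    {"jaw": 1,"dx": -155,"dy": -120,"dz": 0,"wx": 0,"wy": 0,"wz": 0},
    {"jaw": 1,"dx": -188,"dy": -146,"dz": 0,"wx": 0,"wy": 0,"wz": 0},
    {"jaw": 1,"dx": -221,"dy": -171,"dz": 0,"wx": 0,"wy": 0,"wz": 0},
    {"jaw": 1,"dx": -254,"dy": -197,"dz": 0,"wx": 0,"wy": 0,"wz": 0},
    {"jaw": 1,"dx": -287,"dy": -222,"dz": 0,"wx": 0,"wy": 0,"wz": 0},
    {"jaw": 1,"dx": -312,"dy": -241,"dz": 0,"wx": 0,"wy": 0,"wz": 0},
    {"jaw": 1,"dx": -326,"dy": -252,"dz": 0,"wx": 0,"wy": 0,"wz": 0}
  ]
}}

```text
time: 15.05
tool_pos: [564.0, -162.3, 487.6]
tcp_rot: [-179.9, -0.1, 128.5]
ft_force: [-0.6, 1.1, -2.2]
finger_gap: 17.5
```

Emit:
{"fn": "arm_command", "kwargs": {
  "plan": [
    {"jaw": 1,"dx": -4,"dy": -3,"dz": 0,"wx": 0,"wy": 0,"wz": 0},
    {"jaw": 1,"dx": -4.7,"dy": -4,"dz": 5,"wx": 0,"wy": 0,"wz": 0},
    {"jaw": 1,"dx": -4.7,"dy": -4,"dz": 15,"wx": 0,"wy": 0,"wz": 0},
    {"jaw": 1,"dx": -4.7,"dy": -4,"dz": 20,"wx": 0,"wy": 0,"wz": 0},
    {"jaw": 1,"dx": -4.7,"dy": -4,"dz": 20,"wx": 0,"wy": 0,"wz": 0},
    {"jaw": 1,"dx": -4.7,"dy": -4,"dz": 20,"wx": 0,"wy": 0,"wz": 0},
    {"jaw": 1,"dx": -4.7,"dy": -4,"dz": 20,"wx": 0,"wy": 0,"wz": 0}
  ]
}}

```text
time: 15.75
tool_pos: [564.7, -165.0, 470.1]
tcp_rot: [180.0, 0.0, 128.7]
ft_force: [0.4, 0.9, -1.2]
finger_gap: 17.2
```

Run:
```python
from h import *
import json
s=sense();print(s["time"],s["tool_pos"],s["tcp_rot"],s["ft_force"],s["wrist_torque"],s["finger_gap"])
for n in ["side","wrist","top"]:
    p=snapshot(n);cv2.imwrite(f"pics/{n}11.png",p["pixels"][:,:,::-1])
    t=s["tool_pos"].copy();t[2]-=316.7
    print(n,"pred tip",proj(p,t),"pred guide",proj(p,[564.6,-165.5,135]))
    p.pop("pixels");json.dump({k:np.array(p[k]).tolist() for k in p},open(f"{n}11.json","w"))
a=cv2.imread("pics/wrist11.png");cv2.imwrite("pics/cw11.png",cv2.convertScaleAbs(cv2.resize(a[120:270,240:400],None,fx=4,fy=4,interpolation=cv2.INTER_CUBIC),alpha=1.5))
a=cv2.imread("pics/side11.png");cv2.imwrite("pics/cs11.png",cv2.convertScaleAbs(cv2.resize(a[100:280,280:420],None,fx=3.3,fy=3.3,interpolation=cv2.INTER_CUBIC),alpha=1.3))
```

```text
15.75 [ 564.68384303 -165.02805182  470.13795229] [1.79980285e+02 3.40181549e-02 1.28657945e+02] [ 0.40431044  0.91504036 -1.2394947 ] [-0.01870915 -0.00296288  0.00044217] 17.181705047846542
side pred tip [352.94371183 192.16769587] pred guide [352.77938461 199.66725071]
wrist pred tip [319.34807149 225.88916973] pred guide [318.95844179 220.5077089 ]
top pred tip [420.65013088 269.53899458] pred guide [418.92806292 270.79469265]
```

View pics/cw11.png

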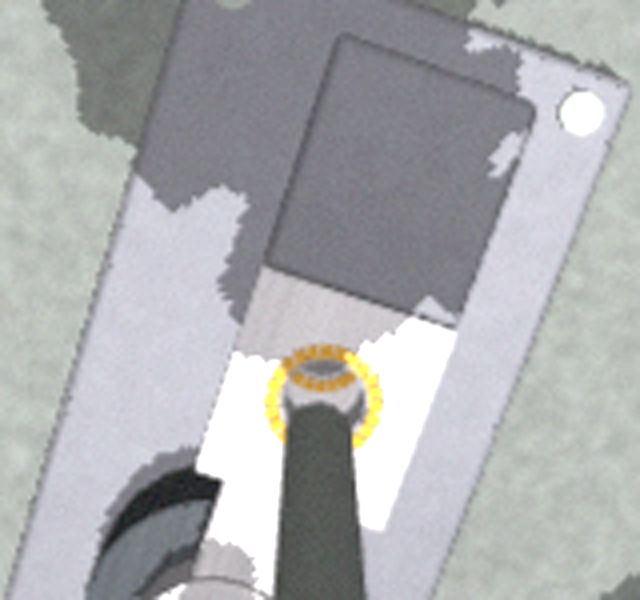

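View pics/cs11.png

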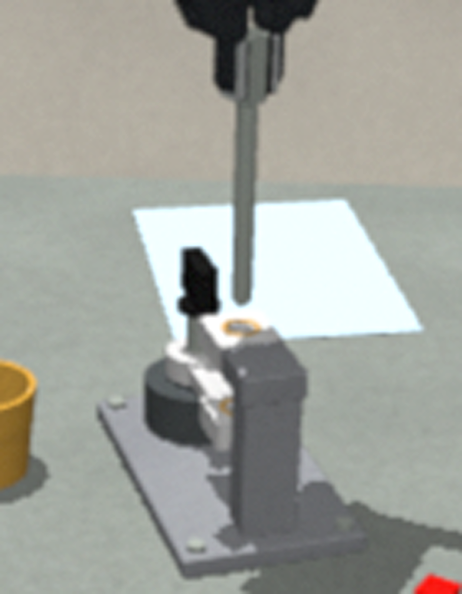

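Wrist crop: tip at column 320, bore rim centred at column 321, predicted and seen rows agreeing within 1 px. Side crop: the tip is directly above the bore. Shifting +0.5 in tool y and entering the guide.

Emit:
{"fn": "arm_command", "kwargs": {
  "plan": [
    {"jaw": 1,"dx": 0,"dy": 0.5,"dz": 4,"wx": 0,"wy": 0,"wz": 0},
    {"jaw": 1,"dx": 0,"dy": 0.5,"dz": 9,"wx": 0,"wy": 0,"wz": 0},
    {"jaw": 1,"dx": 0,"dy": 0.5,"dz": 14,"wx": 0,"wy": 0,"wz": 0},
    {"jaw": 1,"dx": 0,"dy": 0.5,"dz": 18,"wx": 0,"wy": 0,"wz": 0},
    {"jaw": 1,"dx": 0,"dy": 0.5,"dz": 22,"wx": 0,"wy": 0,"wz": 0},
    {"jaw": 1,"dx": 0,"dy": 0.5,"dz": 26,"wx": 0,"wy": 0,"wz": 0},
    {"jaw": 1,"dx": 0,"dy": 0.5,"dz": 30,"wx": 0,"wy": 0,"wz": 0},
    {"jaw": 1,"dx": 0,"dy": 0.5,"dz": 30,"wx": 0,"wy": 0,"wz": 0}
  ]
}}

```text
time: 16.7
tool_pos: [564.8, -165.1, 438.8]
tcp_rot: [-180.0, -0.1, 128.6]
ft_force: [-0.8, -0.4, -1.5]
finger_gap: 16.9
```

Run:
```python
from h import *
s=sense();print(s["time"],s["tool_pos"],s["tcp_rot"],s["ft_force"],s["wrist_torque"],s["finger_gap"])
p=snapshot("wrist")["pixels"][:,:,::-1];cv2.imwrite("pics/wrist12.png",p)
cv2.imwrite("pics/cw12.png",cv2.convertScaleAbs(cv2.resize(p[150:290,240:400],None,fx=4,fy=4,interpolation=cv2.INTER_CUBIC),alpha=1.0))
```

```text
16.7 [ 564.81411939 -165.13161803  438.82913291] [-1.79965411e+02 -5.81011481e-02  1.28615577e+02] [-0.83139794 -0.3739047  -1.54348548] [ 0.00355146  0.00270549 -0.03301474] 16.912290464461826
```

View pics/cw12.png

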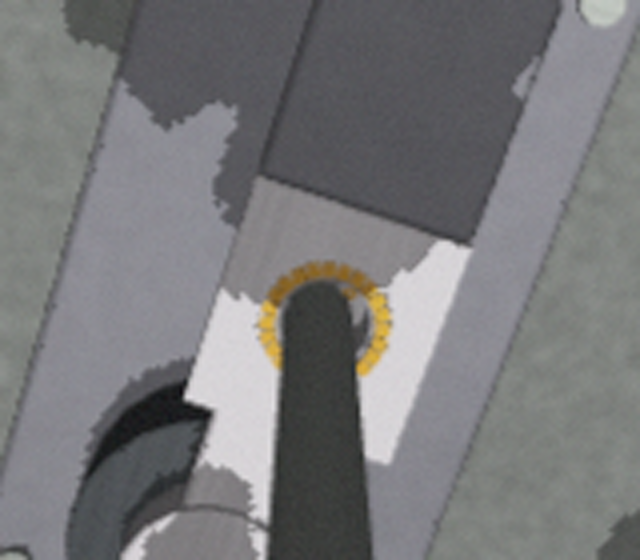

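The tip is inside the guide with no contact force. The punch (crop centre 318) sits about 1.3 mm left of the bore centre (326), so I correct +1.2 in tool y and go on.

Emit:
{"fn": "arm_command", "kwargs": {
  "plan": [
    {"jaw": 1,"dx": 0,"dy": 0.6,"dz": 2,"wx": 0,"wy": 0,"wz": 0},
    {"jaw": 1,"dx": 0,"dy": 1.2,"dz": 5,"wx": 0,"wy": 0,"wz": 0},
    {"jaw": 1,"dx": 0,"dy": 1.2,"dz": 12,"wx": 0,"wy": 0,"wz": 0},
    {"jaw": 1,"dx": 0,"dy": 1.2,"dz": 19,"wx": 0,"wy": 0,"wz": 0},
    {"jaw": 1,"dx": 0,"dy": 1.2,"dz": 26,"wx": 0,"wy": 0,"wz": 0},
    {"jaw": 1,"dx": 0,"dy": 1.2,"dz": 33,"wx": 0,"wy": 0,"wz": 0},
    {"jaw": 1,"dx": 0,"dy": 1.2,"dz": 38,"wx": 0,"wy": 0,"wz": 0},
    {"jaw": 1,"dx": 0,"dy": 1.2,"dz": 38,"wx": 0,"wy": 0,"wz": 0}
  ]
}}

```text
time: 17.55
tool_pos: [565.6, -164.3, 400.4]
tcp_rot: [-179.9, -0.1, 128.6]
ft_force: [0.5, 1.0, -2.7]
finger_gap: 16.9
```

Run:
```python
from h import *
s=sense();print(s["time"],s["tool_pos"],s["tcp_rot"],s["ft_force"],s["wrist_torque"],s["finger_gap"])
p=snapshot("wrist")["pixels"][:,:,::-1];cv2.imwrite("pics/wrist13.png",p)
cv2.imwrite("pics/cw13.png",cv2.convertScaleAbs(cv2.resize(p[180:330,240:400],None,fx=4,fy=4,interpolation=cv2.INTER_CUBIC),alpha=1.0))
p=snapshot("side")["pixels"][:,:,::-1];cv2.imwrite("pics/side13.png",p)
cv2.imwrite("pics/cs13.png",cv2.resize(p[130:290,290:420],None,fx=3.6,fy=3.6,interpolation=cv2.INTER_CUBIC))
```

```text
17.55 [ 565.6306327  -164.3415895   400.36921169] [-1.79943546e+02 -9.40186029e-02  1.28613011e+02] [ 0.52843943  0.95187518 -2.71571745] [-0.01301308  0.04690458 -0.05470353] 16.907299130025855
```

View pics/cw13.png

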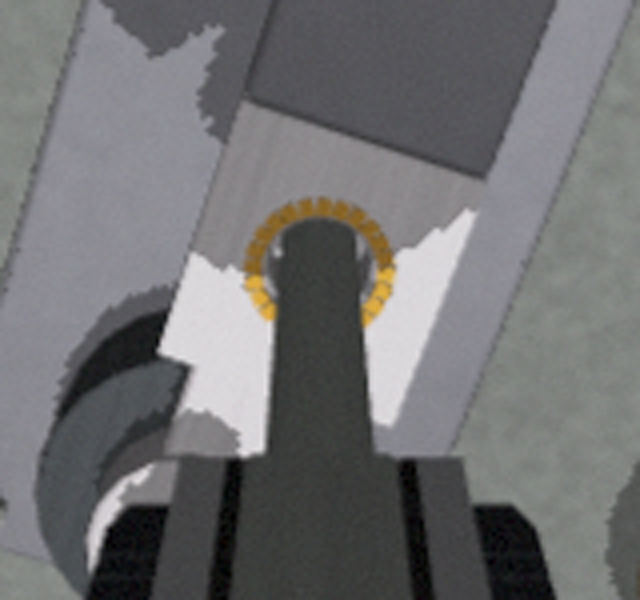

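View pics/cs13.png

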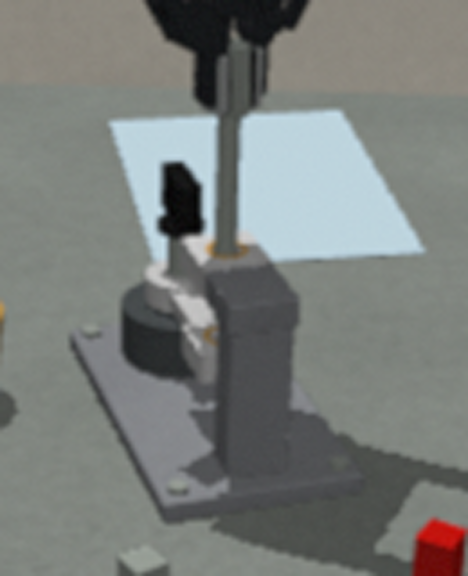

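The shank is now centred in the guide (crop 318 vs 321) with little force. Entering the die gently.

Emit:
{"fn": "arm_command", "kwargs": {
  "plan": [
    {"jaw": 1,"dx": 0,"dy": 0.3,"dz": 3,"wx": 0,"wy": 0,"wz": 0},
    {"jaw": 1,"dx": 0,"dy": 0.3,"dz": 6,"wx": 0,"wy": 0,"wz": 0},
    {"jaw": 1,"dx": 0,"dy": 0.3,"dz": 9,"wx": 0,"wy": 0,"wz": 0},
    {"jaw": 1,"dx": 0,"dy": 0.3,"dz": 12,"wx": 0,"wy": 0,"wz": 0},
    {"jaw": 1,"dx": 0,"dy": 0.3,"dz": 15,"wx": 0,"wy": 0,"wz": 0},
    {"jaw": 1,"dx": 0,"dy": 0.3,"dz": 18,"wx": 0,"wy": 0,"wz": 0},
    {"jaw": 1,"dx": 0,"dy": 0.3,"dz": 18,"wx": 0,"wy": 0,"wz": 0},
    {"jaw": 1,"dx": 0,"dy": 0.3,"dz": 18,"wx": 0,"wy": 0,"wz": 0}
  ]
}}

```text
time: 18.45
tool_pos: [566.1, -164.2, 383.6]
tcp_rot: [-180.0, -0.0, 128.6]
ft_force: [-0.2, -0.8, -2.1]
finger_gap: 16.7
```

Run:
```python
from h import *
s=sense();print(s["time"],s["tool_pos"],s["tcp_rot"],s["ft_force"],s["wrist_torque"],s["finger_gap"])
```

```text
18.45 [ 566.10575062 -164.19595741  383.57921962] [-1.79992921e+02 -1.32097775e-02  1.28618026e+02] [-0.2061561  -0.77473022 -2.07668225] [ 0.04544278  0.03388148 -0.01810472] 16.71317143889466
```

Inside the die (tip at about 67 mm) with no contact force. Lowering to a tip height of 35 mm.

Emit:
{"fn": "arm_command", "kwargs": {
  "plan": [
    {"jaw": 1,"dx": 0,"dy": 0,"dz": 4,"wx": 0,"wy": 0,"wz": 0},
    {"jaw": 1,"dx": 0,"dy": 0,"dz": 9,"wx": 0,"wy": 0,"wz": 0},
    {"jaw": 1,"dx": 0,"dy": 0,"dz": 14,"wx": 0,"wy": 0,"wz": 0},
    {"jaw": 1,"dx": 0,"dy": 0,"dz": 19,"wx": 0,"wy": 0,"wz": 0},
    {"jaw": 1,"dx": 0,"dy": 0,"dz": 24,"wx": 0,"wy": 0,"wz": 0},
    {"jaw": 1,"dx": 0,"dy": 0,"dz": 29,"wx": 0,"wy": 0,"wz": 0},
    {"jaw": 1,"dx": 0,"dy": 0,"dz": 32,"wx": 0,"wy": 0,"wz": 0},
    {"jaw": 1,"dx": 0,"dy": 0,"dz": 32,"wx": 0,"wy": 0,"wz": 0},
    {"jaw": 1,"dx": 0,"dy": 0,"dz": 32,"wx": 0,"wy": 0,"wz": 0},
    {"jaw": 1,"dx": 0,"dy": 0,"dz": 32,"wx": 0,"wy": 0,"wz": 0}
  ]
}}

```text
time: 19.45
tool_pos: [566.2, -164.3, 352.1]
tcp_rot: [180.0, 0.0, 128.6]
ft_force: [-0.0, 0.2, -2.5]
finger_gap: 17.0
```

Run:
```python
from h import *
s=sense();print(s["time"],s["tool_pos"],s["tcp_rot"],s["ft_force"],s["wrist_torque"],s["finger_gap"])
p=snapshot("wrist")["pixels"][:,:,::-1];cv2.imwrite("pics/wrist14.png",p)
P=snapshot("side");p=P["pixels"][:,:,::-1];cv2.imwrite("pics/side14.png",p)
cv2.imwrite("pics/cs14.png",cv2.resize(p[130:290,290:420],None,fx=3.6,fy=3.6,interpolation=cv2.INTER_CUBIC))
p=snapshot("top")["pixels"][:,:,::-1];cv2.imwrite("pics/top14.png",p)
```

```text
19.45 [ 566.24324115 -164.28561954  352.08277343] [1.79983161e+02 3.25816544e-02 1.28616389e+02] [-0.04791256  0.23583757 -2.48572255] [0.00309319 0.04018687 0.01179341] 16.969768528177926
```

View pics/wrist14.png

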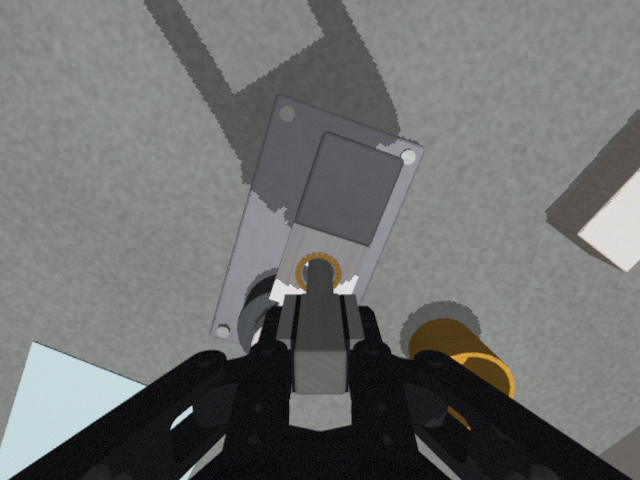

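View pics/cs14.png

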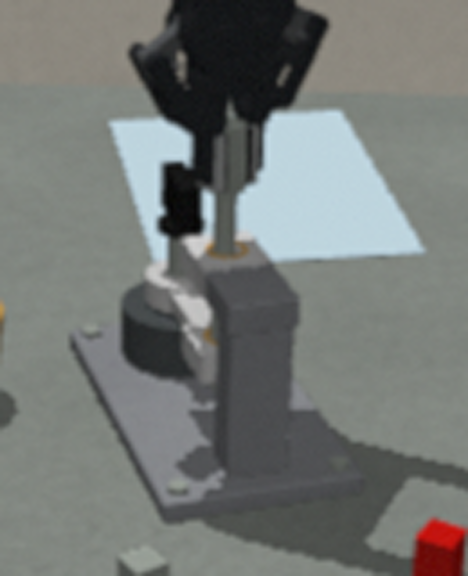

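View pics/side14.png

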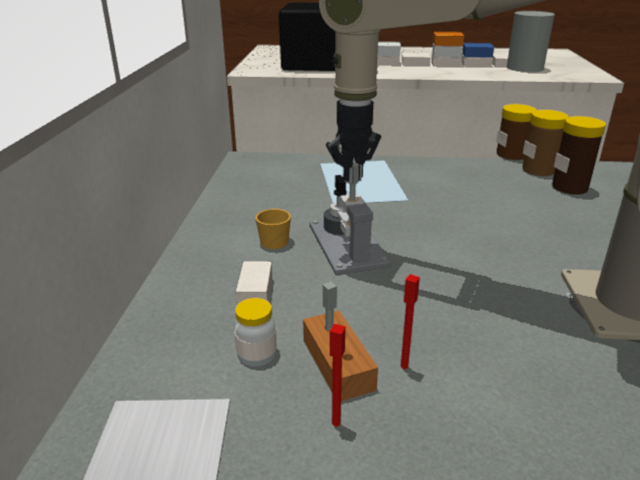

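Punch through both bushings, wrist load −2.5 N (its own weight). Last check: has it slipped in the grip? I compare the head's top face with the pre-grip picture.

Run:
```python
from fit import *
import json
a=cv2.imread("pics/wrist9.png");b=cv2.convertScaleAbs(cv2.imread("pics/wrist14.png"),alpha=1.6);c=cv2.convertScaleAbs(cv2.imread("pics/wrist10.png"),alpha=1.6)
cv2.imwrite("pics/cmp.png",np.hstack([cv2.resize(i[335:415,280:360],None,fx=3.3,fy=5,interpolation=cv2.INTER_CUBIC) for i in (a,c,b)]))
p=json.load(open("wrist11.json"));t=np.array([564.68,-165.03,470.14])
R=np.array([[-.6242,.7813,0],[.7813,.6242,0],[0,0,-1]]).T
for z in (126,128,130,131.7,133,135,137):
    print(z,[proj(p,t+R@np.array([sx*9,sy*9,z])).round(1) for sx,sy in((1,-1),(1,1),(-1,-1),(-1,1))])
```

```text
126 [array([290.1, 363.3]), array([347.4, 363.4]), array([291.4, 409.3]), array([346. , 409.4])]
128 [array([290.6, 359.4]), array([346.9, 359.4]), array([291.9, 404.8]), array([345.6, 404.9])]
130 [array([291. , 355.5]), array([346.5, 355.6]), array([292.3, 400.4]), array([345.2, 400.5])]
131.7 [array([291.4, 352.3]), array([346.1, 352.4]), array([292.7, 396.8]), array([344.8, 396.9])]
133 [array([291.7, 350. ]), array([345.8, 350. ]), array([292.9, 394.1]), array([344.6, 394.2])]
135 [array([292.2, 346.4]), array([345.4, 346.5]), array([293.3, 390.1]), array([344.2, 390.1])]
137 [array([292.6, 343. ]), array([345., 343.]), array([293.7, 386.1]), array([343.9, 386.2])]
```

View pics/cmp.png

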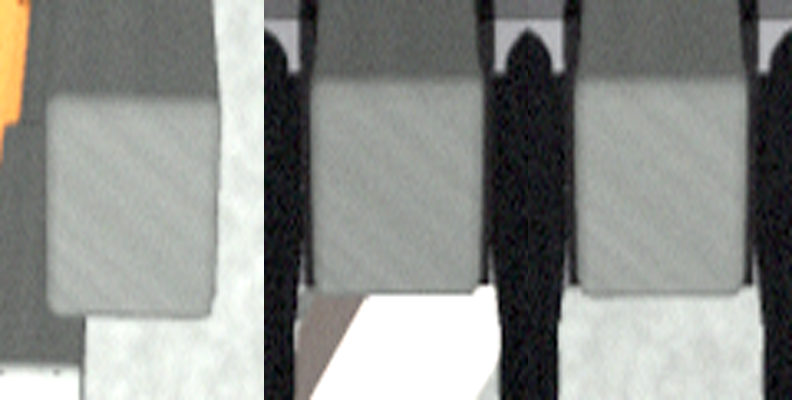

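Head top rows: 354/398 before the grip and 350/394 after, so the punch may sit up to about 2 mm lower in the grip. It is the same after lifting as now, so it isn't creeping. Raising 1 mm to split the uncertainty, then a final check.

Emit:
{"fn": "arm_command", "kwargs": {
  "plan": [
    {"jaw": 1,"dx": 0,"dy": 0,"dz": -1,"wx": 0,"wy": 0,"wz": 0},
    {"jaw": 1,"dx": 0,"dy": 0,"dz": -1,"wx": 0,"wy": 0,"wz": 0},
    {"jaw": 1,"dx": 0,"dy": 0,"dz": -1,"wx": 0,"wy": 0,"wz": 0},
    {"jaw": 1,"dx": 0,"dy": 0,"dz": -1,"wx": 0,"wy": 0,"wz": 0}
  ]
}}

```text
time: 20.0
tool_pos: [566.1, -164.2, 352.7]
tcp_rot: [180.0, 0.0, 128.6]
ft_force: [-0.7, -0.2, -3.4]
finger_gap: 17.4
```

Run:
```python
from h import *
p=snapshot("wrist")["pixels"][:,:,::-1];cv2.imwrite("pics/wrist15.png",p)
cv2.imwrite("pics/cw15.png",cv2.resize(p[200:420,250:390],None,fx=2.7,fy=2.7,interpolation=cv2.INTER_CUBIC))
s=sense();print(s["time"],s["tool_pos"],s["tcp_rot"],s["ft_force"],s["wrist_torque"],s["finger_gap"])
```

```text
20.05 [ 566.11900458 -164.23846247  352.67714195] [-1.79999120e+02 -1.87466377e-03  1.28617497e+02] [-0.27773808 -0.30628972 -2.08104387] [-0.02521491  0.00012377  0.02236827] 16.941626246163807
```

View pics/cw15.png

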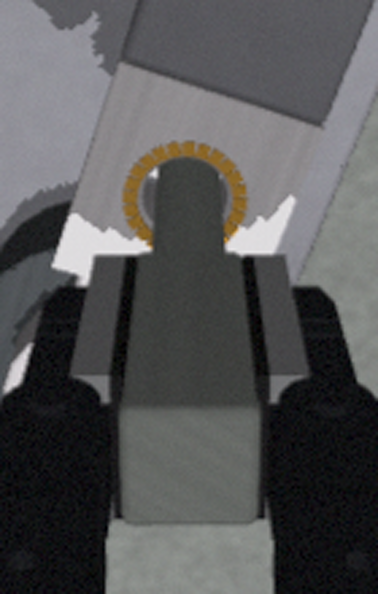

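View pics/top14.png

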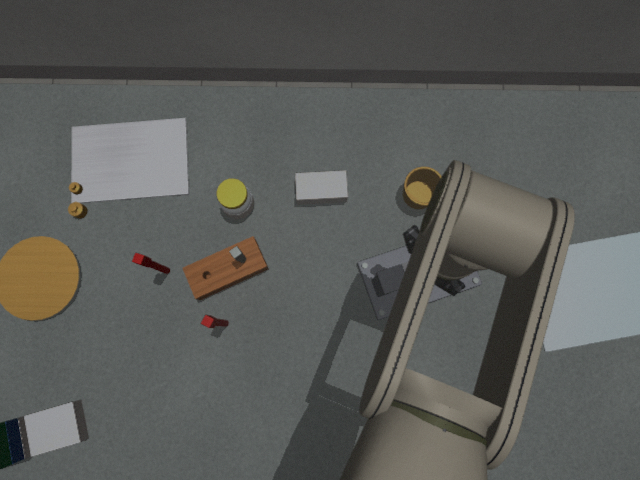

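Shank crop centre 191 versus bore ring 184: now about 1.2 mm off to the right, still without contact. Centring it with -1 in tool y.

Emit:
{"fn": "arm_command", "kwargs": {
  "plan": [
    {"jaw": 1,"dx": 0,"dy": -0.5,"dz": 0,"wx": 0,"wy": 0,"wz": 0},
    {"jaw": 1,"dx": 0,"dy": -1,"dz": 0,"wx": 0,"wy": 0,"wz": 0},
    {"jaw": 1,"dx": 0,"dy": -1,"dz": 0,"wx": 0,"wy": 0,"wz": 0},
    {"jaw": 1,"dx": 0,"dy": -1,"dz": 0,"wx": 0,"wy": 0,"wz": 0},
    {"jaw": 1,"dx": 0,"dy": -1,"dz": 0,"wx": 0,"wy": 0,"wz": 0},
    {"jaw": 1,"dx": 0,"dy": -1,"dz": 0,"wx": 0,"wy": 0,"wz": 0}
  ]
}}

```text
time: 20.65
tool_pos: [565.4, -164.8, 352.7]
tcp_rot: [-180.0, -0.0, 128.6]
ft_force: [-0.1, -1.2, -2.6]
finger_gap: 17.4
```

Run:
```python
from h import *
p=snapshot("wrist")["pixels"][:,:,::-1];cv2.imwrite("pics/wrist16.png",p)
cv2.imwrite("pics/cw16.png",cv2.resize(p[235:305,280:360],None,fx=8,fy=8,interpolation=cv2.INTER_CUBIC))
for i in range(3):
    s=sense();print(s["time"],s["tool_pos"],s["ft_force"],s["wrist_torque"],s["finger_gap"]);q=snapshot("side")
q=q["pixels"][:,:,::-1];cv2.imwrite("pics/cs16.png",cv2.resize(q[160:280,300:400],None,fx=5,fy=5,interpolation=cv2.INTER_CUBIC))
```

```text
20.7 [ 565.35560303 -164.85693494  352.69998086] [ 0.05571195  0.25112835 -3.03795219] [ 0.01062394 -0.00950873 -0.02253205] 16.544810154683233
20.75 [ 565.35933877 -164.8429444   352.70302509] [-0.93404363  0.1743451  -2.58210541] [ 0.02443539  0.04925747 -0.01135753] 17.169543561624234
20.8 [ 565.34607617 -164.84580529  352.67323741] [ 0.50227125 -0.09392087 -2.55422146] [-0.01863199  0.02395339  0.02181799] 16.808098665427394
```

View pics/cw16.png

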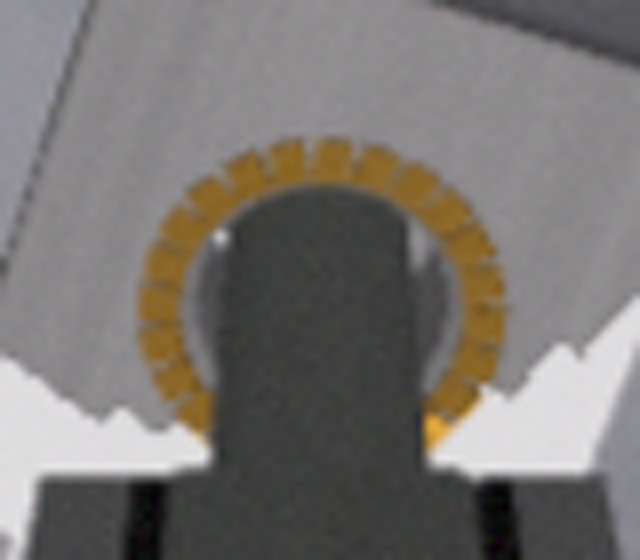

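View pics/cs16.png

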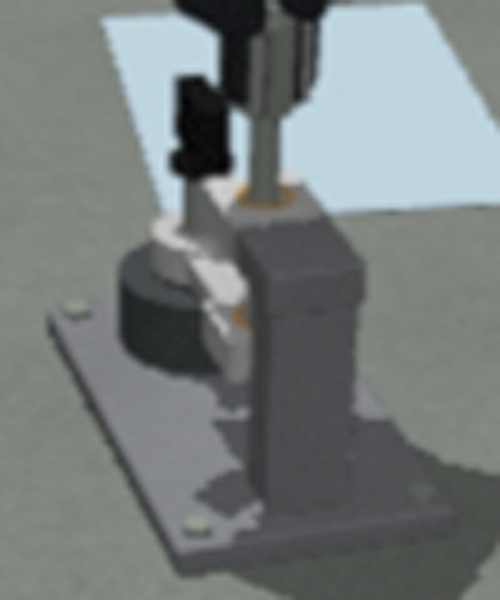

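The shank is centred in the bore (columns 222–415 within rim 182–460 of the crop), the wrist reads only the punch's weight, and the swing arm is seated. Handing in.

Run:
```python
from bench import *
print(hand_in())
```

```text
the job is handed in; nothing more can be done
None
```

I turned the knob clockwise past the detent until the die bushing seated under the guide. Then I lifted the longer grey punch from the stand and threaded it straight down through the guide and die bushings. I handed the job in at 20.8 s with the punch still gripped at 80 N.

**Last checks:**
- **Position:** the wrist camera shows the shank centred in the guide. The wrist reads only the punch's weight, about 2.6 N, with side force and torque within noise.
- **Orientation:** the tool is vertical to within 0.1°.
- **Tip height:** this is worked out, not seen, because the column hides the tip. It comes to about 34–36 mm, against a target of 35 mm.
- **Swing arm:** it still looks seated in the side view. The die bore was in line under the guide when I last looked straight down, before inserting the punch.
- **Other things:** the short punch, red look-alikes, jar, carton and mortar had not visibly moved in the last side and top pictures.

**What failed or disagreed:**
- The first two move commands were refused because their rows lacked some keys; I resent them with every key.
- The top camera read about 3 mm off and the side camera about 4 mm off in y at the press, compared with the wrist camera and the knob grip. I went by the wrist camera and the grip.
- The pictures allow for the punch having settled up to 2 mm lower in the grip as it closed, so I raised it 1 mm to split the difference.

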